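# Set two painted plaques on narrow sloped drying stands and start the dryer

## Robot

A 7-joint arm with a two-finger parallel gripper is mounted at the origin on the work surface. World frame = base frame: x ahead of the robot, y to its left, z up, the work surface at z = 0. Lengths are in m, angles in rad, forces in N, time in s.
With the tool pointing down it reaches from about 0.35 to 0.9 m from the base axis. Payload 8.1 kg.
Tool frame: the origin (TCP) lies at the very end of the fingers, on their centre line; the grasp point (between the pads) lies 19 mm behind it; z points along the fingers, y is the direction in which the jaws open and shut (so a half turn about z gives the same grasp; the last joint's range is limited). The gripper opens to 92 mm and grips with 3 to 60 N. Pads are 19 mm wide; open, the fingers measure 130 mm over their backs; the gripper's body (75 mm by 190 mm) begins 47 mm behind the grasp point.
Start: joints at [1.056, 0.434, 0.025, 1.573, -0.012, 1.134, -0.075], TCP at [0.25, -0.573, 0.227] pointing down, gripper open.
Joint ranges: [-2.62, 2.62], [-0.44, 2.09], [-1.27, 1.32], [0.08, 2.57], [-1.32, 4.46], [0.12, 2], [-2.74, 2.74]. Speed limits (rad/s): [2.22, 2.22, 3.01, 3.01, 3.14, 3.14, 3.14].

## Interface

Orientations are given as a rotation vector (axis times angle).
In Python, from cell import observe, get_image, sign_off gives the robot as it stands.
- The arm moves only by the tool arm_command, never from a script. Its argument "deltas" is a list of rows, each an object with "xyz": the shift along the tool's x, y, z in cm, a list of three; "turn": the turn about the tool's z in degrees; "jaw": the closure in counts, from 0 (fully open) to 255 (shut). A call has 1 to 5 rows; each row is the pose to reach, as a shift and turn from the pose measured when the call began, along the tool's axes at that moment; what a row does not reach only later rows make up. A row lasts 1/12 s, in which the tool goes at most 41.7 mm and 7.16 degrees, less where a joint would pass 70% of its speed; a pose out of reach is approached as far as the arm can. A call with a gripper value outside its range is refused whole. The fingers move at their own pace and stop on an object; "force" is the grip in N (left out, the last holds). Time passes only in rows, so rows that repeat a pose let the fingers close. It gives the time, the measured TCP pose, the force and the opening at its end, in the units of the state.
- observe(): the state, without advancing time (a new reading comes with each control period).
- get_image(name): name is "scene" or "top" or "wrist"; returns a dict with "frame" (400x640x3 uint8, red, green, blue), "depth" (400x640 float32, m along the optical axis (not along the pixel's ray), 0 where there is no reading), "camera_matrix" (3x3 intrinsics, pixels), "distortion" ([k1, k2, p1, p2, k3] as OpenCV has them; the pictures are not rectified), "cam_to_world" (4x4, takes a point from camera to world coordinates). Camera axes: x right, y up, looking along -z (the intrinsics and any distortion apply to the point x, -y, -z); pixel columns grow to the right and rows downward; lengths in m; the calibration is good to about 2 mm. A picture is of the moment at which its call begins.
- sign_off(): hands the job in, once; it reports no verdict.
The state is a dict: "clock": time; "joints": joint angles; "dq": joint speeds; "joint_efforts": joint torques, N m; "position": TCP position; "ee_rot": TCP orientation; "force": force on the tool from outside, world axes, zero at the start; "ft_torque": the same for the moment, N m; "width": opening from 0.0 (shut) to 1.0 (fully open).
Only numpy, scipy, OpenCV 4.12 (cv2) and the standard library are available. Lean on these libraries where they do the work, as an engineer would, in place of code of your own. Each camera call takes 0.05 s, during which the arm holds its last target.

## Task

Set the red and the blue painted plaque each face up on the narrow sloped ledge of the drying stand of its own colour: long side running up the slope, centred across the ledge, lower edge down against the lip; set them down, do not drop them. With both plaques in place and let go, twist the dryer's black timer knob clockwise right to its stop, then let go so that it springs back. Leave the yellow plaque and everything else on the bench where it is.

Things in the scene. Friction and masses are not known exactly. Their poses are not given: they have to be found in the camera images.
- plaque_red: painted plaque lying face up, a wooden slab 64 x 44 x 12 mm (along its x, y, z) with a red face on top, 55 to 110 g. Origin: centre of its underside; z points out of the face. Turning it half round about z makes no difference.
- plaque_blue: painted plaque lying face up, a wooden slab 64 x 44 x 12 mm (along its x, y, z) with a blue face on top, 55 to 110 g. Origin: centre of its underside; z points out of the face. Turning it half round about z makes no difference.
- ledge_red: red sloped ledge on top of the red drying stand: 24 mm wide (y), 66 mm long (x), 5 mm thick. Frame tilted with it: x up the slope (20 degrees), z square out of the surface. Origin: in the surface, 75 mm above the bench, where the centre of the plaque's underside belongs. Lip across the low end: inner face at x = -32 mm, 4 mm thick, 8 mm high above the surface.
- ledge_blue: blue sloped ledge on top of the blue drying stand: 24 mm wide (y), 66 mm long (x), 5 mm thick. Frame tilted with it: x up the slope (28 degrees), z square out of the surface. Origin: in the surface, 110 mm above the bench, where the centre of the plaque's underside belongs. Lip across the low end: inner face at x = -32 mm, 4 mm thick, 8 mm high above the surface.
- stand_red: red drying stand, fixed to the bench: foot disc 70 mm across and 8 mm high, column 14 mm thick, carrying the red ledge. Origin: centre of the foot's underside; the ledge rises along x, away from the robot.
- stand_blue: blue drying stand, fixed to the bench: foot disc 70 mm across and 8 mm high, column 14 mm thick, carrying the blue ledge. Origin: centre of the foot's underside; the ledge rises along x, away from the robot.
- timer_knob (a joint): the dryer's timer knob, turn in rad: 0 at rest, grows clockwise seen from above to its stop at 1.2; a spring (0.03 N m at rest, 0.15 N m at the stop) brings it back to 0 when let go.
- timer_knob_grip (a point): grip point of the timer knob, on its upright axis, 82 mm above the bench. The bar is 42 mm long (along this frame's x, which turns with the knob), 14 mm thick (along y) and 32 mm high (bench height 57 to 89 mm). It stands on a fixed grey box 110 x 90 x 45 mm (x, y, z at knob 0), centred under the knob.
- plaque_yellow: painted plaque lying face up, a wooden slab 64 x 44 x 12 mm (along its x, y, z) with a yellow face on top, 55 to 110 g. Origin: centre of its underside; z points out of the face. Turning it half round about z makes no difference. A bystander: leave it.
- bottle_green: green bottle with white cap, 36 mm across, 110 mm high, a loose bystander standing on the bench. Origin: centre of its underside.
- jar_yellow: yellow jar, 44 mm across, 65 mm high, a loose bystander standing on the bench. Origin: centre of its underside.
- bottle_black: black bottle with red cap, 36 mm across, 110 mm high, a loose bystander standing on the bench. Origin: centre of its underside.
- dropper_bottle: amber bottle with red cap, 40 mm across, 150 mm high, between the two stands, a loose bystander standing on the bench. Origin: centre of its underside.
- water_bottle: clear bottle with blue label, 64 mm across, 200 mm high, a loose bystander standing on the bench. Origin: centre of its underside.
- white_pot: white open pot, 60 mm across, 40 mm high, a loose bystander standing on the bench. Origin: centre of its underside.
- brush: brush lying on the bench, 180 mm long, a loose bystander. Origin: near its middle, on the bench.
Mind the look-alikes: they are no part of the job. Leave any pink or white look-alike of the plaque_red alone.

How it is judged:
By the outcome, as a careful person would: the job done as asked, in the order asked, and still so for the second after the job is handed in, with the robot touching nothing.
It also fails if it takes over 67 s, if anything falls off the work surface, if the arm or the gripper's body presses on something with over 40 N, if the wrist force passes 120 N, or if a joint passes its speed limit or range.

## Working session

There is one attempt and no reset: what is moved stays moved. The work goes in short steps, Python scripts to look and compute and a tool call to move; the robot and the scene stay as the last step left them, time stands still between calls to the robot, and variables do not carry over. Pictures are saved under pics/ and viewed, and the job is handed in when it is done.

Besides the shell and the picture viewer there is one more tool, called after ">>>" as name(argument=value, ...), one argument or row to a line, values as JSON. arm_command: Moves the arm, as the interface text tells. Its arguments: {"type":"object","properties":{"deltas":{"type":"array","items":{"type":"object","properties":{"xyz":{"type":"array","items":{"type":"number"}},"turn":{"type":"number"},"jaw":{"type":"number"}}}},"force":{"type":"number"}},"required":["deltas"]}

```bash
ls; mkdir -p pics
python3 - <<'E'
from cell import observe,get_image
import cv2,numpy as np
s=observe();print({k:np.round(v,3).tolist() for k,v in s.items()})
for n in("scene","top","wrist"):
    d=get_image(n);cv2.imwrite(f"pics/{n}0.png",d["frame"][:,:,::-1]);print(n,d["camera_matrix"].tolist(),d["distortion"],np.round(d["cam_to_world"],3).tolist())
E
```

```text
pics
{'clock': 0.0, 'joints': [1.056, 0.435, 0.025, 1.574, -0.012, 1.134, -0.075], 'dq': [-0.001, -0.0, -0.001, 0.0, -0.0, -0.001, 0.0], 'joint_efforts': [0.0, -66.784, 0.985, -31.446, -0.061, 0.043, 0.0], 'position': [0.25, -0.572, 0.226], 'ee_rot': [-3.074, -0.642, 0.001], 'force': [0.059, 0.261, -0.396], 'ft_torque': [-0.011, 0.047, -0.022], 'width': 1.003}
scene [[479.0053110356305, 0.0, 315.9073005868015], [0.0, 479.0053110356305, 200.51227218786036], [0.0, 0.0, 1.0]] [-0.13245888  0.          0.          0.          0.        ] [[0.498, -0.677, 0.542, 1.164], [0.867, 0.39, -0.31, -0.415], [-0.001, 0.624, 0.781, 1.014], [0.0, 0.0, 0.0, 1.0]]
top [[455.64130562333, 0.0, 320.16229187693847], [0.0, 455.64130562333, 204.61788844549537], [0.0, 0.0, 1.0]] [0.01581275 0.         0.         0.         0.        ] [[0.0, 0.992, -0.129, 0.381], [-1.0, -0.0, -0.003, -0.04], [-0.003, 0.129, 0.992, 1.178], [0.0, 0.0, 0.0, 1.0]]
wrist [[282.1674637008702, 0.0, 321.9325291957693], [0.0, 282.1674637008702, 200.1617853155464], [0.0, 0.0, 1.0]] [-0.046977  0.        0.        0.        0.      ] [[0.4, 0.873, 0.28, 0.326], [-0.916, 0.381, 0.121, -0.54], [-0.001, -0.305, 0.952, 0.385], [0.0, 0.0, 0.0, 1.0]]
```

View pics/top0.png

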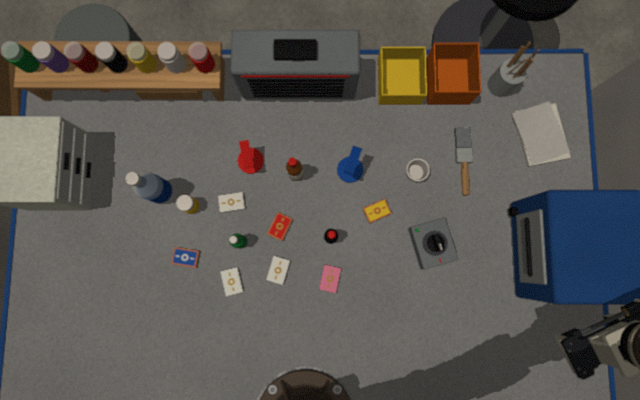

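View pics/scene0.png

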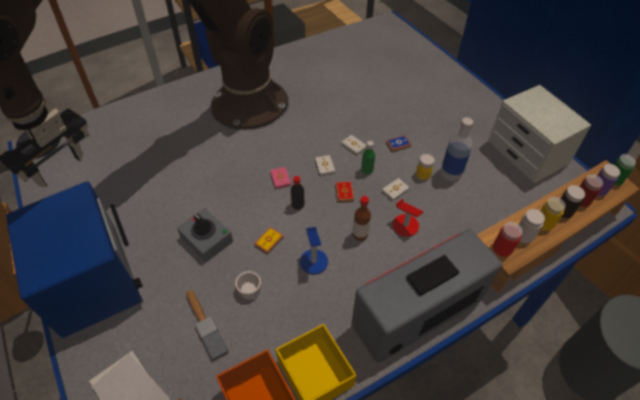

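View pics/wrist0.png

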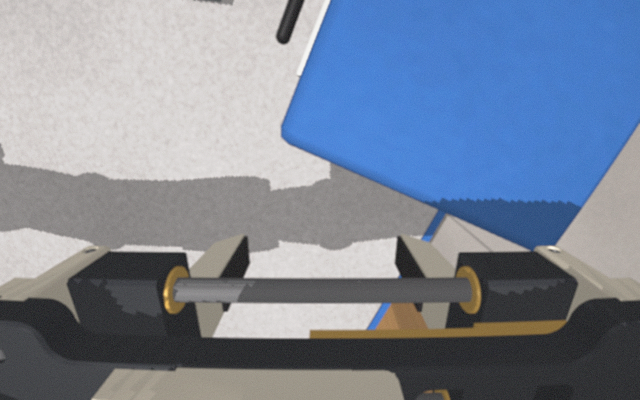

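Top view: red plaque (280,227), blue plaque (186,257), yellow (377,211), pink look-alike (330,279), and whites at (232,202), (278,270) and (232,282). The red stand is at (249,157), the blue stand at (350,167), the dropper at (294,168) and the knob at (434,243).

```bash
cat > h.py <<'E'
from cell import observe,get_image
import cv2,numpy as np
from scipy.spatial.transform import Rotation as R
def rays(d,uv):
    uv=np.asarray(uv,float).reshape(-1,1,2)
    n=cv2.undistortPoints(uv,d["camera_matrix"],d["distortion"]).reshape(-1,2)
    r=np.c_[n[:,0],-n[:,1],-np.ones(len(n))]
    T=np.array(d["cam_to_world"]);return T[:3,3],r@T[:3,:3].T
def onplane(d,uv,z):
    o,r=rays(d,uv);return o+r*((z-o[2])/r[:,2])[:,None]
def bydepth(d,uv):
    uv=np.asarray(uv).reshape(-1,2);o,r=rays(d,uv)
    return o+r*d["depth"][uv[:,1].astype(int),uv[:,0].astype(int)][:,None]
def hsv(d): return cv2.cvtColor(np.ascontiguousarray(d["frame"]),cv2.COLOR_RGB2HSV)
def mask(d,c,s=120,v=50):
    h=hsv(d);H=h[...,0];m=(h[...,1]>s)&(h[...,2]>v)
    if c=="red": m&=(H<8)|(H>172)
    if c=="blue": m&=(H>105)&(H<128)
    if c=="yellow": m&=(H>15)&(H<32)
    return m.astype(np.uint8)
def comps(m,amin=20,amax=1500):
    n,l,st,c=cv2.connectedComponentsWithStats(m)
    return [(i,st[i],c[i],l==i) for i in range(1,n) if amin<=st[i][4]<=amax]
def move_info():
    s=observe();Rt=R.from_rotvec(s["ee_rot"]).as_matrix();return s,np.array(s["position"]),Rt
E
python3 - <<'E'
from h import *
for n in("top","scene"):
    d=get_image(n)
    cv2.imwrite(f"pics/{n}big.png",cv2.resize(d["frame"][120:310,165:475,::-1] if n=="top" else d["frame"][120:290,170:480,::-1],None,fx=2.55,fy=2.55,interpolation=cv2.INTER_CUBIC))
    for c in("red","blue","yellow"):
        for i,st,ce,m in comps(mask(d,c)):
            v,u=np.nonzero(m);P=bydepth(d,np.c_[u,v]);
            if n=="top" and not(160<ce[0]<480 and 120<ce[1]<310):continue
            print(n,c,st[4],np.round(ce),"mean",np.round(np.median(P,0),3),"zmin/max",np.round(np.percentile(P[:,2],[5,95]),3))
E
```

```text
top red 627 [249. 158.] mean [0.649 0.142 0.011] zmin/max [0.004 0.084]
top red 67 [292. 162.] mean [0.616 0.027 0.149] zmin/max [0.108 0.152]
top red 268 [279. 226.] mean [0.477 0.068 0.013] zmin/max [0.009 0.016]
top red 69 [331. 234.] mean [ 0.45  -0.063  0.108] zmin/max [0.076 0.112]
top blue 603 [351. 166.] mean [ 0.622 -0.113  0.011] zmin/max [0.005 0.121]
top blue 79 [185. 253.] mean [0.409 0.305 0.012] zmin/max [0.009 0.016]
top blue 77 [184. 261.] mean [0.388 0.308 0.013] zmin/max [0.009 0.016]
top yellow 82 [465. 181.] mean [ 0.59  -0.411  0.018] zmin/max [0.012 0.021]
top yellow 93 [194. 207.] mean [0.523 0.281 0.035] zmin/max [0.013 0.044]
top yellow 318 [377. 210.] mean [ 0.518 -0.183  0.012] zmin/max [0.009 0.015]
scene red 269 [280. 177.] mean [ 0.349 -0.064  0.013] zmin/max [0.008 0.016]
scene red 54 [296. 180.] mean [ 0.454 -0.066  0.109] zmin/max [0.096 0.113]
scene red 220 [589. 194.] mean [0.884 0.515 0.154] zmin/max [0.115 0.169]
scene red 244 [344. 190.] mean [0.475 0.068 0.013] zmin/max [0.009 0.016]
scene red 76 [364. 201.] mean [0.619 0.025 0.149] zmin/max [0
[... 1029 characters left out ...]
[314. 262.] mean [ 0.633 -0.119  0.008] zmin/max [0.005 0.011]
scene blue 211 [ 58. 378.] mean [ 0.611 -0.754 -0.   ] zmin/max [-0.004  0.003]
scene yellow 1169 [326.  15.] mean [-1.229  1.037 -0.587] zmin/max [-0.597 -0.576]
scene yellow 27 [194.  13.] mean [-1.009  0.136 -0.207] zmin/max [-0.22  -0.195]
scene yellow 130 [188.  51.] mean [-1.316  0.122 -0.587] zmin/max [-0.596 -0.576]
scene yellow 182 [423. 172.] mean [0.543 0.285 0.027] zmin/max [0.003 0.044]
scene yellow 42 [627. 178.] mean [0.889 0.698 0.106] zmin/max [-0.221  0.134]
scene yellow 367 [550. 218.] mean [0.882 0.373 0.148] zmin/max [0.106 0.172]
scene yellow 306 [268. 239.] mean [ 0.517 -0.184  0.013] zmin/max [0.009 0.016]
```

```bash
ls pics
```

```text
scene0.png
scenebig.png
top0.png
topbig.png
wrist0.png
```

View pics/topbig.png

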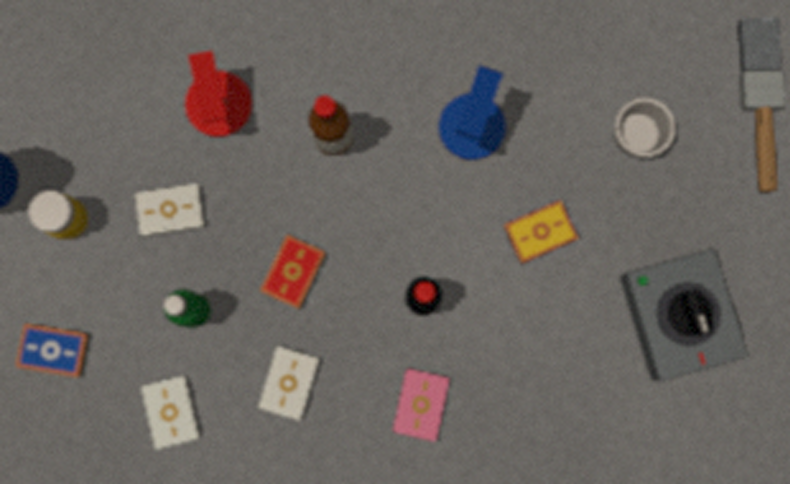

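View pics/scenebig.png

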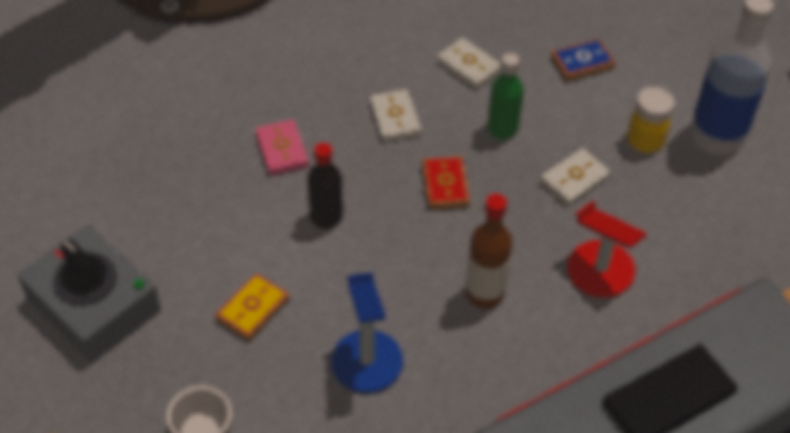

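```bash
cat > m1.py <<'E'
from h import *
D={n:get_image(n) for n in("top","scene")}
print("plaques")
for n,d in D.items():
    h=hsv(d)
    for c,xy in(("red",(.477,.068)),("blue",(.399,.306))):
        v,u=np.mgrid[0:400,0:640];P=onplane(d,np.c_[u.ravel(),v.ravel()],.012).reshape(400,640,3)
        near=(np.hypot(P[...,0]-xy[0],P[...,1]-xy[1])<.05)
        m=(near&(h[...,1]>70)).astype(np.uint8)
        m=cv2.morphologyEx(m,cv2.MORPH_CLOSE,np.ones((7,7)))
        k=[x for x in comps(m,80)];k=max(k,key=lambda x:x[1][4])[3]
        cs,_=cv2.findContours(k.astype(np.uint8),0,cv2.CHAIN_APPROX_NONE)
        r=cv2.minAreaRect((P[k][:,:2]*1000).astype(np.float32));
        print(n,c,"mm rect",r,"centroid",P[k].mean(0)*1000)
print("ledges")
for c,zr,xy in(("red",(.055,.11),(.65,.142)),("blue",(.085,.15),(.622,-.113))):
    A=[]
    for n,d in D.items():
        v,u=np.nonzero(mask(d,c,100,30));P=bydepth(d,np.c_[u,v])
        s=(P[:,2]>zr[0])&(P[:,2]<zr[1])&(np.hypot(P[:,0]-xy[0],P[:,1]-xy[1])<.08)
        Q=P[s];A.append(Q)
        r=cv2.minAreaRect((Q[:,:2]*1000).astype(np.float32))
        q=Q-Q.mean(0);C,_,Vt=np.linalg.svd(q);a=Vt[0]*np.sign(Vt[0][0])
        # plane
        co=np.linalg.lstsq(np.c_[Q[:,:2]-Q[:,:2].mean(0),np.ones(len(Q))],Q[:,2],rcond=None)[0]
        print(n,c,len(Q),"mean",Q.mean(0).round(4),"axis",a.round(3),"yaw",np.degrees(np.arctan2(a[1],a[0])).round(1),"slope",np.degrees(np.arctan(np.hypot(*co[:2]))).round(1),"gradyaw",np.degrees(np.arctan2(co[1],co[0])).round(1),r)
print("knob")
for n,d in D.items():
    v,u=np.mgrid[0:400,0:640];v=v.ravel();u=u.ravel();P=bydepth(d,np.c_[u,v])
    s=(np.hypot(P[:,0]-.435,P[:,1]+.31)<.1)
    Q=P[s];b=Q[(Q[:,2]>.07)];print(n,"bar",len(b),b.mean(0).round(4) if len(b) else 0,cv2.minAreaRect((b[:,:2]*1000).astype(np.float32)) if len(b)>4 else 0, b[:,2].max() if len(b) else 0)
    t=Q[(Q[:,2]>.038)&(Q[:,2]<.052)];print(" box",len(t),cv2.minAreaRect((t[:,:2]*1000).astype(np.float32)))
print("tall things")
for n,d in D.items():
    v,u=np.mgrid[0:400,0:640];P=bydepth(d,np.c_[u.ravel(),v.ravel()]);z=P[:,2].reshape(400,640);
    m=((z>.03)&(z<.3)&(P[:,0].reshape(z.shape)>.25)&(P[:,0].reshape(z.shape)<.75)&(abs(P[:,1].reshape(z.shape))<.42)).astype(np.uint8)
    for i,st,ce,k in comps(m,15,3000):
        Q=P[k.ravel()];print(n,ce.round(),st[4],"xy mid",((Q.max(0)+Q.min(0))/2).round(3),"ext",np.ptp(Q,axis=0).round(3),"top",Q[:,2].max().round(3))
E
python3 m1.py
```

```text
plaques
top red mm rect ((477.3520812988281, 67.06300354003906), (46.11603546142578, 65.1296157836914), 64.16499328613281) centroid [477.15874339  67.34397588  12.        ]
top blue mm rect ((398.76263427734375, 306.0465393066406), (67.19984436035156, 46.15104675292969), 81.045654296875) centroid [398.65071322 306.13394822  12.        ]
scene red mm rect ((484.1546630859375, 75.65902709960938), (72.47366333007812, 70.82555389404297), 60.134151458740234) centroid [481.06565375  67.16146705  12.        ]
scene blue mm rect ((400.8344421386719, 303.9001159667969), (68.45650482177734, 53.06707000732422), 80.87384033203125) centroid [402.56535461 301.0963052   12.        ]
ledges
top red 283 mean [0.6504 0.1453 0.0748] axis [0.933 0.187 0.308] yaw 11.3 slope 17.6 gradyaw 10.6 ((649.4257202148438, 145.1929931640625), (69.30467224121094, 24.547346115112305), 11.008803367614746)
scene red 234 mean [0.649  0.1449 0.0747] axis [0.936 0.183 0.3  ] yaw 11.0 slope 17.4 gradyaw 19.3 ((649.5780029296875, 146.0753936767578), (72.77354431152344, 26.723220825195312), 11.094918251037598)
top blue 286 m
[... 1770 characters left out ...]
2 0.063 0.175] top 0.205
scene [368. 156.] 267 xy mid [0.44  0.165 0.072] ext [0.034 0.035 0.084] top 0.114
scene [426. 163.] 243 xy mid [0.53  0.295 0.051] ext [0.043 0.04  0.041] top 0.071
scene [296. 191.] 290 xy mid [ 0.454 -0.065  0.072] ext [0.03  0.035 0.082] top 0.113
scene [362. 218.] 504 xy mid [0.618 0.025 0.092] ext [0.039 0.039 0.124] top 0.154
scene [408. 210.] 277 xy mid [0.649 0.147 0.06 ] ext [0.075 0.038 0.06 ] top 0.09
scene [204. 232.] 1426 xy mid [ 0.434 -0.32   0.061] ext [0.13  0.113 0.061] top 0.091
scene [313. 240.] 271 xy mid [ 0.625 -0.116  0.08 ] ext [0.069 0.043 0.099] top 0.129
scene [248. 282.] 207 xy mid [ 0.619 -0.285  0.037] ext [0.06  0.058 0.014] top 0.044
```

```bash
cat > go.py <<'E'
import sys
from h import *
# usage: go.py x y z yaw(tool x, deg)
s,p,Rt=move_info()
t=np.array([float(a) for a in sys.argv[1:4]]) if len(sys.argv)>3 else p
y0=np.degrees(np.arctan2(Rt[1,0],Rt[0,0]))
print("t",round(s["clock"],2),"pos",p.round(4),"yaw",round(y0,2),"tilt",np.degrees(np.arccos(-Rt[2,2])).round(2),"F",np.round(s["force"],1),"w",round(s["width"]*92,1),"j7",round(s["joints"][6],2))
if len(sys.argv)>3:
    d=(Rt.T@(t-p))*100
    print("delta cm",d.round(2),"turn",(-(float(sys.argv[4])-y0)+180)%360-180 if len(sys.argv)>4 else 0)
E
python3 go.py 0.25 -0.25 0.24 -26
python3 - <<'E'
from h import *
d=get_image("top");v,u=np.mgrid[0:400,0:640];P=bydepth(d,np.c_[u.ravel(),v.ravel()])
s=(P[:,2]>.05)&(P[:,0]>.2)&(P[:,0]<.7)&(P[:,1]<-.45)&(P[:,1]>-.95);m=s&(mask(d,"blue",80,30).ravel()>0);Q=P[m];print(Q.min(0),Q.max(0))
E
```

```text
t 0.35 pos [ 0.2501 -0.5727  0.2265] yaw 23.59 tilt 0.02 F [-0.3  0.2 -0.1] w 92.1 j7 -0.08
delta cm [ 12.9  -29.57  -1.34] turn 49.59188267270514
[ 0.29963629 -0.71167291  0.05002055] [ 0.53761548 -0.50763499  0.30053969]
```

>>> arm_command(
  deltas=[
    {"xyz": [6,-14,-1]},
    {"xyz": [6,-14,-1]},
    {"xyz": [6,-14,-1]},
    {"xyz": [13,-29.5,-1],"turn": 20},
    {"xyz": [13,-29.5,-1],"turn": 20},
  ],
)

```text
schema error: expected keys xyz, turn, jaw
```

```bash
python3 go.py 0.477 0.067 0.15 -26
```

```text
t 0.4 pos [ 0.2501 -0.5727  0.2266] yaw 23.59 tilt 0.01 F [ 0.8 -0.3  0.2] w 91.8 j7 -0.08
delta cm [ 46.4  -49.54   7.67] turn 49.58906432896251
```

>>> arm_command(
  deltas=[
    {"xyz": [6,-14,-1],"turn": 0,"jaw": 0},
    {"xyz": [6,-14,-1],"turn": 0,"jaw": 0},
    {"xyz": [6,-14,-1],"turn": 0,"jaw": 0},
    {"xyz": [13,-29.5,-1],"turn": 20,"jaw": 0},
    {"xyz": [13,-29.5,-1],"turn": 20,"jaw": 0},
  ],
)

```text
clock: 0.82
position: [0.2498, -0.3632, 0.2357]
ee_rot: [3.132, 0.247, 0.0]
force: [0.7, 0.6, 0.8]
width: 1.003
```

```bash
python3 go.py 0.477 0.067 0.15 -26
```

```text
t 0.82 pos [ 0.2498 -0.3632  0.2357] yaw 9.01 tilt 0.02 F [0.7 0.6 0.8] w 92.3 j7 -0.57
delta cm [ 29.18 -38.93   8.57] turn 35.00543550412172
```

>>> arm_command(
  deltas=[
    {"xyz": [29.2,-38.9,5],"turn": 35,"jaw": 0},
    {"xyz": [29.2,-38.9,5],"turn": 35,"jaw": 0},
    {"xyz": [29.2,-38.9,5],"turn": 35,"jaw": 0},
    {"xyz": [29.2,-38.9,5],"turn": 35,"jaw": 0},
    {"xyz": [29.2,-38.9,5],"turn": 35,"jaw": 0},
  ],
)

```text
clock: 1.23
position: [0.3298, -0.2162, 0.2188]
ee_rot: [3.094, -0.54, 0.002]
force: [2.0, -0.4, -0.6]
width: 0.996
```

```bash
python3 go.py 0.477 0.067 0.16 -26
```

```text
t 1.23 pos [ 0.3298 -0.2162  0.2188] yaw -19.79 tilt 0.08 F [ 2.  -0.4 -0.6] w 91.7 j7 -1.49
delta cm [  4.26 -31.64   5.88] turn 6.214412431418538
```

>>> arm_command(
  deltas=[
    {"xyz": [4.3,-31.6,5],"turn": 6.2,"jaw": 0},
    {"xyz": [4.3,-31.6,5],"turn": 6.2,"jaw": 0},
    {"xyz": [4.3,-31.6,5],"turn": 6.2,"jaw": 0},
    {"xyz": [4.3,-31.6,5],"turn": 6.2,"jaw": 0},
    {"xyz": [4.3,-31.6,5],"turn": 6.2,"jaw": 0},
  ],
)

```text
clock: 1.65
position: [0.4217, -0.04, 0.1879]
ee_rot: [3.061, -0.707, 0.004]
force: [0.9, 0.0, -0.3]
width: 1.0
```

```bash
python3 go.py 0.477 0.067 0.14 -26
```

```text
t 1.65 pos [ 0.4217 -0.04    0.1879] yaw -26.02 tilt 0.14 F [ 0.9  0.  -0.3] w 92.0 j7 -2.14
delta cm [  0.27 -12.04   4.79] turn -0.01765621302891418
```

>>> arm_command(
  deltas=[
    {"xyz": [0.3,-12,1],"turn": 0,"jaw": 0},
    {"xyz": [0.3,-12,1],"turn": 0,"jaw": 0},
    {"xyz": [0.3,-12,1],"turn": 0,"jaw": 0},
    {"xyz": [0.3,-12,3],"turn": 0,"jaw": 0},
    {"xyz": [0.3,-12,4],"turn": 0,"jaw": 0},
  ],
)

```text
clock: 2.07
position: [0.4775, 0.0691, 0.1468]
ee_rot: [-3.062, 0.7, -0.003]
force: [-1.3, -0.9, 0.0]
width: 0.999
```

```bash
python3 go.py 0.477 0.067 0.05 -26
python3 - <<'E'
from h import *
d=get_image("wrist");cv2.imwrite("pics/w1.png",d["frame"][:,:,::-1])
s,p,Rt=move_info()
m=mask(d,"red",130,60);
for z in(.012,):
    v,u=np.mgrid[0:400,0:640];P=onplane(d,np.c_[u.ravel(),v.ravel()],z)
    k=(hsv(d)[...,1]>110).ravel()&(np.hypot(P[:,0]-.477,P[:,1]-.067)<.055)
    k=cv2.morphologyEx(k.reshape(400,640).astype(np.uint8),cv2.MORPH_OPEN,np.ones((5,5)))
    c=max(comps(k,100,100000),key=lambda x:x[1][4])[3]
    print(cv2.minAreaRect((P[c.ravel()][:,:2]*1000).astype(np.float32)),c.sum())
E
```

```text
t 2.07 pos [0.4775 0.0691 0.1468] yaw -25.77 tilt 0.13 F [-1.3 -0.9  0. ] w 91.9 j7 -2.44
delta cm [0.03 0.22 9.68] turn 0.22990158115624126
((477.51837158203125, 64.48787689208984), (42.224281311035156, 62.78800582885742), 64.78348541259766) 2195
```

View pics/w1.png

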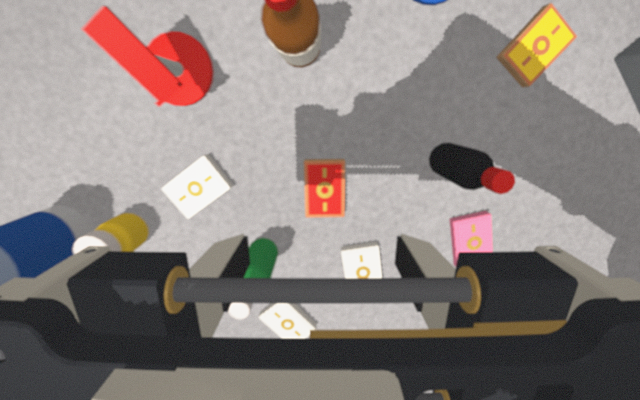

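The red plaque is at (325,188), midway between the fingers. The pink look-alike is at (473,237). Descending.

>>> arm_command(
  deltas=[
    {"xyz": [0,0.25,4],"turn": 0,"jaw": 0},
    {"xyz": [0,0.25,8],"turn": 0,"jaw": 0},
    {"xyz": [0,0.25,11],"turn": 0,"jaw": 0},
    {"xyz": [0,0.25,13],"turn": 0,"jaw": 0},
    {"xyz": [0,0.25,14.1],"turn": 0,"jaw": 0},
  ],
)

```text
clock: 2.53
position: [0.4726, 0.0623, 0.0021]
ee_rot: [3.057, -0.706, -0.007]
force: [-0.1, 0.1, -0.8]
width: 0.999
```

```bash
python3 go.py 0.477 0.066 0.004 -25.8
```

```text
t 2.53 pos [0.4726 0.0623 0.0021] yaw -26.03 tilt 0.34 F [-0.1  0.1 -0.8] w 91.9 j7 -2.57
delta cm [ 0.24 -0.53 -0.19] turn -0.22507642903204328
```

>>> arm_command(
  deltas=[
    {"xyz": [0.25,-0.5,-0.2],"turn": 0,"jaw": 0},
    {"xyz": [0.25,-0.5,-0.2],"turn": 0,"jaw": 0},
  ],
)

```text
clock: 2.7
position: [0.4774, 0.0648, 0.0043]
ee_rot: [3.056, -0.709, -0.008]
force: [0.8, 0.3, 0.9]
width: 1.002
```

```bash
python3 go.py 0.477 0.066 0.004 -25.8; python3 -c "
from h import *
print(np.round(observe()['joints'],3))"
```

```text
t 2.7 pos [0.4774 0.0648 0.0043] yaw -26.12 tilt 0.39 F [0.8 0.3 0.9] w 92.2 j7 -2.57
delta cm [-0.09 -0.09  0.03] turn -0.3234088962537385
[-0.029  0.549 -0.29   2.108  0.304  0.53  -2.57 ]
```

>>> arm_command(
  deltas=[
    {"xyz": [0,0,0],"turn": 0,"jaw": 255},
    {"xyz": [0,0,0],"turn": 0,"jaw": 255},
    {"xyz": [0,0,0],"turn": 0,"jaw": 255},
    {"xyz": [0,0,0],"turn": 0,"jaw": 255},
    {"xyz": [0,0,0],"turn": 0,"jaw": 255},
  ],
  force=12,
)

```text
clock: 3.12
position: [0.4776, 0.0647, 0.0048]
ee_rot: [3.056, -0.709, -0.006]
force: [-0.0, 0.3, 0.4]
width: 0.687
```

```bash
python3 go.py
```

```text
t 3.12 pos [0.4776 0.0647 0.0048] yaw -26.13 tilt 0.35 F [-0.   0.3  0.4] w 63.2 j7 -2.57
```

>>> arm_command(
  deltas=[
    {"xyz": [0,0,0],"turn": 0,"jaw": 255},
    {"xyz": [0,0,0],"turn": 0,"jaw": 255},
    {"xyz": [0,0,0],"turn": 0,"jaw": 255},
    {"xyz": [0,0,0],"turn": 0,"jaw": 255},
    {"xyz": [0,0,0],"turn": 0,"jaw": 255},
  ],
  force=12,
)

```text
clock: 3.53
position: [0.4778, 0.0649, 0.005]
ee_rot: [3.056, -0.709, -0.006]
force: [-0.5, 0.4, 3.2]
width: 0.481
```

```bash
python3 go.py 0.4776 0.0647 0.16
```

```text
t 3.53 pos [0.4778 0.0649 0.005 ] yaw -26.12 tilt 0.33 F [-0.5  0.4  3.2] w 44.2 j7 -2.57
delta cm [ -0.05   0.11 -15.5 ] turn 0
```

Gripped at 44.2 mm, with the TCP 5 mm above the bench. Lifting.

>>> arm_command(
  deltas=[
    {"xyz": [0,0,-2],"turn": 0,"jaw": 255},
    {"xyz": [0,0,-5],"turn": 0,"jaw": 255},
    {"xyz": [0,0,-9],"turn": 0,"jaw": 255},
    {"xyz": [0,0,-13],"turn": 0,"jaw": 255},
    {"xyz": [0,0,-15.5],"turn": 0,"jaw": 255},
  ],
)

```text
clock: 3.95
position: [0.4791, 0.0659, 0.1633]
ee_rot: [3.057, -0.709, -0.002]
force: [1.2, -0.5, -1.2]
width: 0.476
```

```bash
python3 go.py 0.653 0.146 0.17 11
python3 - <<'E'
from h import *
d=get_image("wrist");cv2.imwrite("pics/w2.png",d["frame"][:,:,::-1])
E
```

```text
t 3.95 pos [0.4791 0.0659 0.1633] yaw -26.1 tilt 0.2 F [ 1.2 -0.5 -1.2] w 43.8 j7 -2.43
delta cm [ 12.09 -14.84  -0.73] turn -37.1035745584166
```

View pics/w2.png

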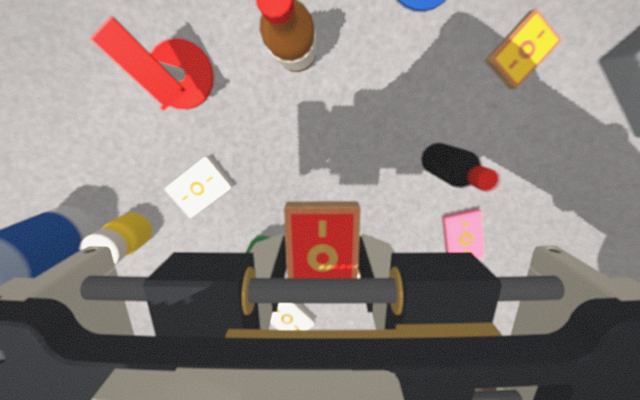

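The plaque is held at (321,245), square between the fingers. Moving above the red ledge.

>>> arm_command(
  deltas=[
    {"xyz": [12.1,-14.8,-2],"turn": -37,"jaw": 255},
    {"xyz": [12.1,-14.8,-2],"turn": -37,"jaw": 255},
    {"xyz": [12.1,-14.8,-2],"turn": -37,"jaw": 255},
    {"xyz": [12.1,-14.8,-2],"turn": -37,"jaw": 255},
    {"xyz": [12.1,-14.8,-2],"turn": -37,"jaw": 255},
  ],
)

```text
clock: 4.42
position: [0.6575, 0.1474, 0.1868]
ee_rot: [3.128, 0.274, 0.006]
force: [-0.7, -0.5, -1.1]
width: 0.474
```

```bash
python3 go.py 0.653 0.146 0.17 11
```

```text
t 4.42 pos [0.6575 0.1474 0.1868] yaw 10.02 tilt 0.23 F [-0.7 -0.5 -1.1] w 43.6 j7 -1.93
delta cm [-0.47  0.05  1.68] turn -0.9833106481109439
```

>>> arm_command(
  deltas=[
    {"xyz": [-0.65,0.1,4],"turn": -1,"jaw": 255},
    {"xyz": [-0.65,0.1,7],"turn": -1,"jaw": 255},
    {"xyz": [-0.65,0.1,8],"turn": -1,"jaw": 255},
    {"xyz": [-0.65,0.1,8],"turn": -1,"jaw": 255},
  ],
)

```text
clock: 4.75
position: [0.6491, 0.1439, 0.1029]
ee_rot: [3.124, 0.301, -0.005]
force: [-1.1, 0.1, -0.6]
width: 0.478
```

```bash
python3 go.py 0.6508 0.1455 0.1 11
python3 - <<'E'
from h import *
for n in ("wrist","top","scene"):
    d=get_image(n);f=d["frame"][:,:,::-1]
    if n=="top":f=cv2.resize(f[110:210,190:350],None,fx=5,fy=5,interpolation=cv2.INTER_CUBIC)
    if n=="scene":f=cv2.resize(f[150:270,330:490],None,fx=5,fy=5,interpolation=cv2.INTER_CUBIC)
    cv2.imwrite(f"pics/{n}3.png",f)
E
```

```text
t 4.75 pos [0.6491 0.1439 0.1029] yaw 11.01 tilt 0.28 F [-1.1  0.1 -0.6] w 44.0 j7 -1.96
delta cm [ 0.2  -0.12  0.29] turn 0.012966954116990337
```

View pics/wrist3.png

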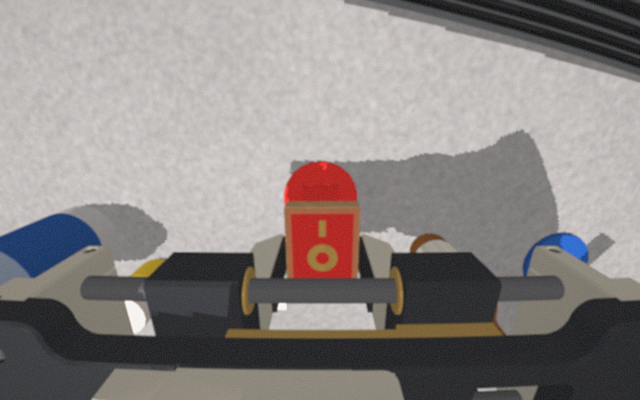

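View pics/scene3.png

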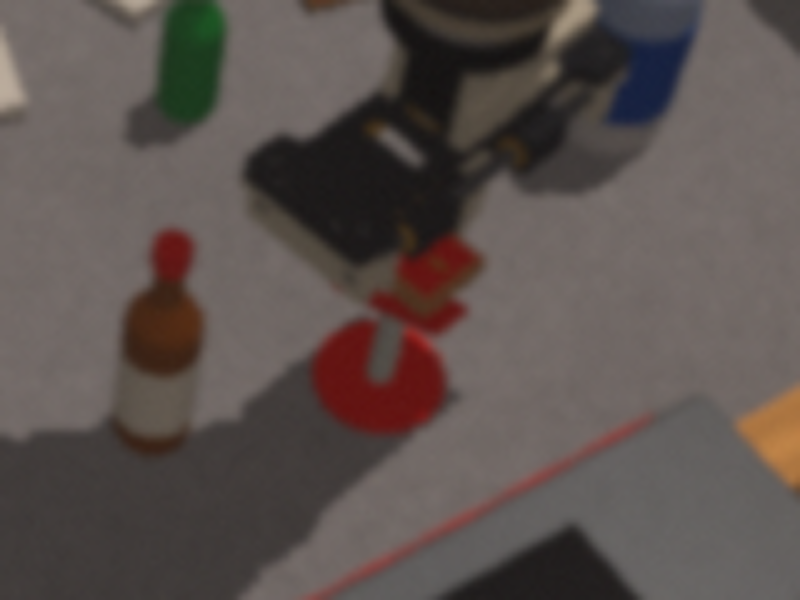

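>>> arm_command(
  deltas=[
    {"xyz": [0.25,-0.05,0.5],"turn": 0,"jaw": 255},
    {"xyz": [0.25,-0.05,0.8],"turn": 0,"jaw": 255},
    {"xyz": [0.25,-0.05,1.0],"turn": 0,"jaw": 255},
    {"xyz": [0.25,-0.05,1.1],"turn": 0,"jaw": 255},
    {"xyz": [0.25,-0.05,1.2],"turn": 0,"jaw": 255},
  ],
  force=4,
)

```text
clock: 5.32
position: [0.6548, 0.1464, 0.0967]
ee_rot: [3.126, 0.301, 0.009]
force: [-1.1, -0.2, -1.3]
width: 0.476
```

```bash
python3 go.py 0.6515 0.145 0.09 11
```

```text
t 5.32 pos [0.6548 0.1464 0.0967] yaw 11.0 tilt 0.35 F [-1.1 -0.2 -1.3] w 43.8 j7 -1.96
delta cm [-0.36  0.08  0.66] turn 0.004892832053144502
```

>>> arm_command(
  deltas=[
    {"xyz": [-0.25,0.05,0.2],"turn": 0,"jaw": 255},
    {"xyz": [-0.25,0.05,0.4],"turn": 0,"jaw": 255},
    {"xyz": [-0.25,0.05,0.6],"turn": 0,"jaw": 255},
    {"xyz": [-0.25,0.05,0.6],"turn": 0,"jaw": 255},
  ],
)

```text
clock: 5.65
position: [0.6521, 0.1453, 0.0902]
ee_rot: [3.125, 0.301, 0.008]
force: [-0.7, -1.1, -1.1]
width: 0.478
```

```bash
python3 go.py 0.6515 0.145 0.08 11
```

```text
t 5.65 pos [0.6521 0.1453 0.0902] yaw 11.01 tilt 0.31 F [-0.7 -1.1 -1.1] w 44.0 j7 -1.97
delta cm [-0.07  0.02  1.02] turn 0.0060752673536228485
```

>>> arm_command(
  deltas=[
    {"xyz": [0,0,0.2],"turn": 0,"jaw": 255},
    {"xyz": [0,0,0.4],"turn": 0,"jaw": 255},
    {"xyz": [0,0,0.5],"turn": 0,"jaw": 255},
    {"xyz": [0,0,0.6],"turn": 0,"jaw": 255},
  ],
)

```text
clock: 5.98
position: [0.652, 0.1453, 0.0839]
ee_rot: [3.125, 0.301, 0.007]
force: [-1.4, 0.0, 0.0]
width: 0.482
```

```bash
python3 go.py 0.6515 0.145 0.08 11
python3 - <<'E'
from h import *
for n in ("wrist","scene"):
    d=get_image(n);f=d["frame"][:,:,::-1]
    if n=="scene":f=cv2.resize(f[165:255,360:460],None,fx=6,fy=6,interpolation=cv2.INTER_CUBIC)
    else: f=f[100:310,150:500]
    cv2.imwrite(f"pics/{n}4.png",f)
E
```

```text
t 5.98 pos [0.652  0.1453 0.0839] yaw 11.01 tilt 0.29 F [-1.4  0.   0. ] w 44.4 j7 -1.97
delta cm [-0.06  0.02  0.39] turn 0.00963192300901028
```

View pics/scene4.png

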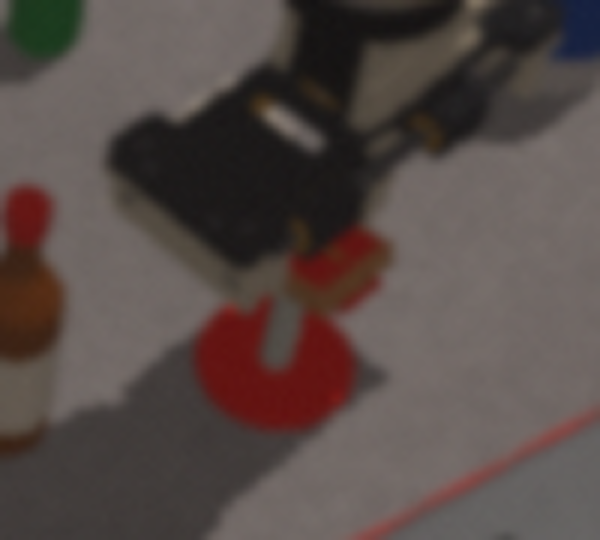

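View pics/wrist4.png

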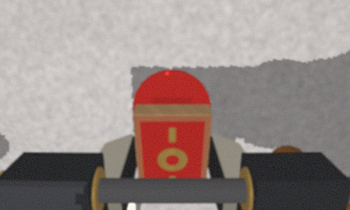

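>>> arm_command(
  deltas=[
    {"xyz": [0,0,0.15],"turn": 0,"jaw": 255},
    {"xyz": [0,0,0.3],"turn": 0,"jaw": 255},
    {"xyz": [0,0,0.4],"turn": 0,"jaw": 255},
    {"xyz": [0,0,0.4],"turn": 0,"jaw": 255},
  ],
)

```text
clock: 6.42
position: [0.6525, 0.1454, 0.0802]
ee_rot: [3.126, 0.301, 0.009]
force: [0.2, 0.2, 1.9]
width: 0.478
```

```bash
python3 go.py
python3 - <<'E'
from h import *
for n in ("wrist",):
    d=get_image(n);f=d["frame"][:,:,::-1]
    f=cv2.resize(f[150:300,230:410],None,fx=3,fy=3)
    cv2.imwrite(f"pics/{n}5.png",f)
    v,u=np.mgrid[200:278:6,300:345:8];P=bydepth(d,np.c_[u.ravel(),v.ravel()])
    s,p,Rt=move_info()
    a=np.radians(11);o=np.array([.6508,.1455,.075])
    for q,vv in zip(P,v.ravel()):
        r=q-o;print(vv,"xl",round((r[0]*np.cos(a)+r[1]*np.sin(a))*1000,1),"z",round(q[2]*1000,1),end=" | ")
E
```

```text
t 6.42 pos [0.6525 0.1454 0.0802] yaw 11.01 tilt 0.34 F [0.2 0.2 1.9] w 44.0 j7 -1.97
200 xl 10.7 z 9.0 | 200 xl 11.0 z 10.0 | 200 xl 11.0 z 9.8 | 200 xl 11.0 z 9.9 | 200 xl 10.8 z 9.2 | 200 xl 10.7 z 9.1 | 206 xl 31.4 z 86.4 | 206 xl 31.7 z 87.6 | 206 xl 31.9 z 87.9 | 206 xl 31.7 z 87.5 | 206 xl 32.0 z 88.4 | 206 xl 31.3 z 86.3 | 212 xl 29.8 z 92.3 | 212 xl 29.7 z 92.1 | 212 xl 30.1 z 93.2 | 212 xl 30.1 z 93.0 | 212 xl 29.8 z 92.4 | 212 xl 29.9 z 92.6 | 218 xl 28.4 z 98.0 | 218 xl 28.0 z 97.0 | 218 xl 28.7 z 98.8 | 218 xl 28.5 z 98.1 | 218 xl 28.7 z 98.8 | 218 xl 28.3 z 97.6 | 224 xl 25.5 z 99.3 | 224 xl 25.4 z 99.2 | 224 xl 25.6 z 99.6 | 224 xl 25.0 z 98.2 | 224 xl 25.0 z 98.0 | 224 xl 25.0 z 98.1 | 230 xl 21.1 z 97.2 | 230 xl 21.4 z 97.9 | 230 xl 21.3 z 97.8 | 230 xl 21.1 z 97.2 | 230 xl 21.3 z 97.8 | 230 xl 21.2 z 97.6 | 236 xl 17.3 z 96.8 | 236 xl 83.1 z 240.0 | 236 xl 16.7 z 95.4 | 236 xl 17.1 z 96.3 | 236 xl 17.0 z 96.2 | 236 xl 16.5 z 95.2 | 242 xl 12.6 z 94.7 | 242 xl 12.4 z 94.3 | 242 xl 12.6 z 94.6 | 242 xl 12.9 z 95.3 | 242 xl 12.6 z 94.8 | 242 xl 12.4 z 94.3 | 248 xl 8.5 z 94.1 | 248 xl 7.4 z 92.0 | 248 xl 8.3 z 93.7 | 248 xl 7.8 z 92.7 | 248 xl 8.0 z 93.1 | 248 xl 8.1 z 93.4 | 254 xl 3.0 z 91.0 | 254 xl 3.1 z 91.1 | 254 xl 3.0 z 90.9 | 254 xl 3.7 z 92.3 | 254 xl 3.2 z 91.3 | 254 xl 2.7 z 90.5 | 260 xl -1.8 z 89.5 | 260 xl -2.8 z 87.8 | 260 xl -1.7 z 89.7 | 260 xl -1.5 z 90.1 | 260 xl -1.5 z 90.0 | 260 xl -2.0 z 89.2 | 266 xl -6.9 z 87.8 | 266 xl -7.6 z 86.6 | 266 xl -6.9 z 87.7 | 266 xl -7.2 z 87.3 | 266 xl -7.2 z 87.4 | 266 xl -7.0 z 87.6 | 272 xl -13.4 z 84.2 | 272 xl -12.6 z 85.4 | 272 xl -12.9 z 84.9 | 272 xl -13.4 z 84.2 | 272 xl -12.6 z 85.4 | 272 xl -12.4 z 85.8 |
```

View pics/wrist5.png

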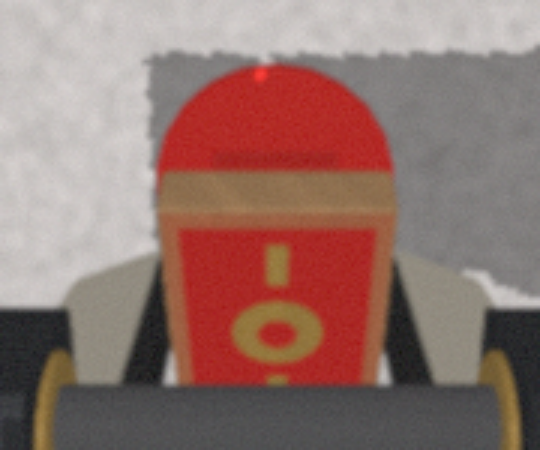

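The plaque has pivoted to about 19° and sits roughly 2 mm up-slope. Pressing it flat, then sliding it down to the lip.

>>> arm_command(
  deltas=[
    {"xyz": [0,0,0.1],"turn": 0,"jaw": 255},
    {"xyz": [0,0,0.2],"turn": 0,"jaw": 255},
    {"xyz": [-0.1,0,0.22],"turn": 0,"jaw": 255},
    {"xyz": [-0.2,0,0.25],"turn": 0,"jaw": 255},
    {"xyz": [-0.2,0,0.25],"turn": 0,"jaw": 255},
  ],
)

```text
clock: 6.88
position: [0.6513, 0.1452, 0.078]
ee_rot: [3.126, 0.301, 0.012]
force: [2.1, -0.1, 2.3]
width: 0.477
```

```bash
cat > slope.py <<'E'
from h import *
import sys
o=np.array([float(x) for x in sys.argv[1:4]]);a=np.radians(float(sys.argv[4]));b=np.radians(float(sys.argv[5]))
d=get_image("wrist");v,u=np.mgrid[190:278:2,302:345:3]
P=bydepth(d,np.c_[u.ravel(),v.ravel()])-o
x=P[:,0]*np.cos(a)+P[:,1]*np.sin(a);z=P[:,2]
xl=x*np.cos(b)+z*np.sin(b);zl=-x*np.sin(b)+z*np.cos(b)
k=(zl>8)&(zl<20)&(abs(xl)<40);print("n",k.sum(),"top face tilt err deg",np.degrees(np.arctan(np.polyfit(xl[k&(xl<28)],zl[k&(xl<28)],1)[0])).round(2),"height at 0",(np.polyval(np.polyfit(xl[k],zl[k],1),0)*1000).round(1),"xl max",(np.percentile(xl[k],98)*1000).round(1))
f=d["frame"][:,:,::-1];cv2.imwrite("pics/"+sys.argv[6]+".png",cv2.resize(f[150:300,200:440],None,fx=3,fy=3))
E
python3 go.py;python3 slope.py .6508 .1455 .075 11 20 ws1
```

```text
t 6.88 pos [0.6513 0.1452 0.078 ] yaw 11.0 tilt 0.43 F [ 2.1 -0.1  2.3] w 43.9 j7 -1.97Traceback (most recent call last):
  File "slope.py", line 8, in <module>
    k=(zl>8)&(zl<20)&(abs(xl)<40);print("n",k.sum(),"top face tilt err deg",np.degrees(np.arctan(np.polyfit(xl[k&(xl<28)],zl[k&(xl<28)],1)[0])).round(2),"height at 0",(np.polyval(np.polyfit(xl[k],zl[k],1),0)*1000).round(1),"xl max",(np.percentile(xl[k],98)*1000).round(1))
                                                                                                 ~~~~~~~~~~^^^^^^^^^^^^^^^^^^^^^^^^^^^^^^^
    raise TypeError("expected non-empty vector for x")
TypeError: expected non-empty vector for x
```

```bash
sed -i 's/^x=P/P=P*1000\nx=P/; s/\*1000)\.round/*1).round/g' slope.py; python3 slope.py .6508 .1455 .075 11 20 ws1
```

```text
n 463 top face tilt err deg 0.35 height at 0 14.1 xl max 33.0
```

>>> arm_command(
  deltas=[
    {"xyz": [-0.1,0,0.04],"turn": 0,"jaw": 255},
    {"xyz": [-0.2,0,0.07],"turn": 0,"jaw": 255},
    {"xyz": [-0.25,0,0.09],"turn": 0,"jaw": 255},
    {"xyz": [-0.25,0,0.09],"turn": 0,"jaw": 255},
  ],
)

```text
clock: 7.32
position: [0.6499, 0.1449, 0.0775]
ee_rot: [3.126, 0.301, 0.015]
force: [5.4, 0.9, 2.8]
width: 0.479
```

```bash
python3 go.py;python3 slope.py .6508 .1455 .075 11 20 ws2
```

```text
t 7.32 pos [0.6499 0.1449 0.0775] yaw 10.99 tilt 0.54 F [5.4 0.9 2.8] w 44.0 j7 -1.97
n 479 top face tilt err deg 0.41 height at 0 14.1 xl max 33.0
```

Fx is 5.4 N and the upper edge no longer moves, so the plaque is against the lip. Releasing.

>>> arm_command(
  deltas=[
    {"xyz": [0.1,0,0],"turn": 0,"jaw": 130},
    {"xyz": [0.1,0,0],"turn": 0,"jaw": 90},
    {"xyz": [0.1,0,0],"turn": 0,"jaw": 60},
    {"xyz": [0.1,0,0],"turn": 0,"jaw": 60},
    {"xyz": [0.1,0,0],"turn": 0,"jaw": 60},
  ],
)

```text
clock: 7.78
position: [0.6503, 0.145, 0.0772]
ee_rot: [3.126, 0.301, 0.013]
force: [-0.5, 0.6, -0.3]
width: 0.727
```

```bash
python3 go.py;python3 slope.py .6508 .1455 .075 11 20 ws3
```

```text
t 7.78 pos [0.6503 0.145  0.0772] yaw 11.0 tilt 0.48 F [-0.5  0.6 -0.3] w 66.8 j7 -1.97
n 470 top face tilt err deg 0.32 height at 0 14.1 xl max 33.0
```

View pics/ws3.png

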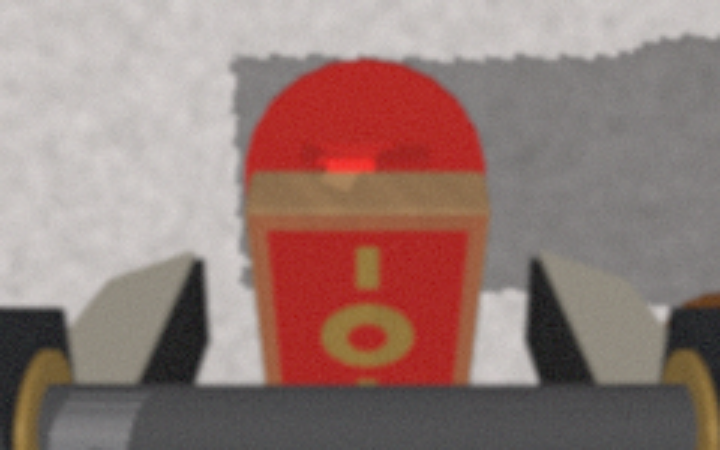

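Red is released flat and against the lip, with its upper edge at crop row 170 and the fingers clear on both sides. Retreating upward.

>>> arm_command(
  deltas=[
    {"xyz": [0,0,-2],"turn": 0,"jaw": 30},
    {"xyz": [0,0,-5],"turn": 0,"jaw": 0},
    {"xyz": [0,0,-9],"turn": 0,"jaw": 0},
    {"xyz": [0,0,-13],"turn": 0,"jaw": 0},
    {"xyz": [0,0,-13.5],"turn": 0,"jaw": 0},
  ],
)

```text
clock: 8.25
position: [0.652, 0.1468, 0.2202]
ee_rot: [-3.125, -0.301, -0.029]
force: [1.2, 0.8, 0.1]
width: 0.994
```

```bash
python3 go.py 0.399 0.306 0.2 81; python3 slope.py .6508 .1455 .075 11 20 ws4
```

```text
t 8.25 pos [0.652  0.1468 0.2202] yaw 11.0 tilt 1.07 F [1.2 0.8 0.1] w 91.5 j7 -1.91
delta cm [-21.84 -20.46   1.61] turn -70.0026177914832
n 201 top face tilt err deg 1.96 height at 0 14.3 xl max 11.2
```

>>> arm_command(
  deltas=[
    {"xyz": [-21.8,-20.5,1],"turn": -70,"jaw": 0},
    {"xyz": [-21.8,-20.5,1],"turn": -70,"jaw": 0},
    {"xyz": [-21.8,-20.5,1],"turn": -70,"jaw": 0},
    {"xyz": [-21.8,-20.5,1],"turn": -70,"jaw": 0},
    {"xyz": [-21.8,-20.5,1],"turn": -70,"jaw": 0},
  ],
)

```text
clock: 8.72
position: [0.472, 0.258, 0.2061]
ee_rot: [2.874, 1.254, 0.018]
force: [1.3, 1.5, 0.4]
width: 0.999
```

```bash
python3 go.py 0.399 0.306 0.18 81
python3 - <<'E'
from h import *
d=get_image("top");cv2.imwrite("pics/t5.png",cv2.resize(d["frame"][120:270,150:360,::-1],None,fx=3.8,fy=3.8,interpolation=cv2.INTER_CUBIC))
E
```

```text
t 8.72 pos [0.472  0.258  0.2061] yaw 47.15 tilt 0.74 F [1.3 1.5 0.4] w 91.9 j7 -1.65
delta cm [-1.47 -8.64  2.51] turn -33.85012092910472
```

View pics/t5.png

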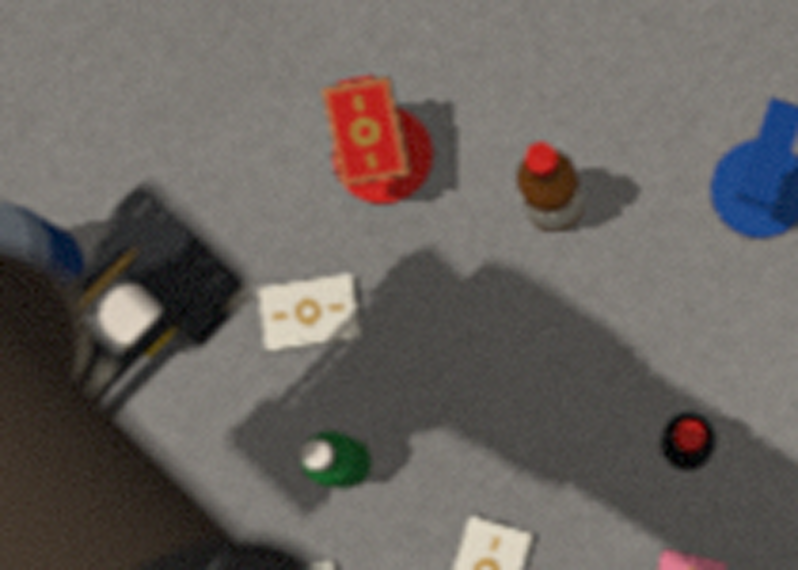

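Red sits on its ledge at crop (365,130), aligned with it. On to blue.

>>> arm_command(
  deltas=[
    {"xyz": [-1.5,-8.6,0],"turn": -33.8,"jaw": 0},
    {"xyz": [-1.5,-8.6,0],"turn": -33.8,"jaw": 0},
    {"xyz": [-1.5,-8.6,2],"turn": -33.8,"jaw": 0},
    {"xyz": [-1.5,-8.6,4],"turn": -33.8,"jaw": 0},
    {"xyz": [-1.5,-8.6,6],"turn": -33.8,"jaw": 0},
  ],
)

```text
clock: 9.18
position: [0.3892, 0.3111, 0.1453]
ee_rot: [2.357, 2.069, 0.014]
force: [1.5, -0.4, -0.7]
width: 1.0
```

```bash
python3 go.py 0.399 0.306 0.05 81
python3 - <<'E'
from h import *
d=get_image("wrist");cv2.imwrite("pics/w6.png",d["frame"][:,:,::-1])
v,u=np.mgrid[0:400,0:640];P=onplane(d,np.c_[u.ravel(),v.ravel()],.012)
k=(hsv(d)[...,1]>90).ravel()&(np.hypot(P[:,0]-.399,P[:,1]-.306)<.05)
k=cv2.morphologyEx(k.reshape(400,640).astype(np.uint8),cv2.MORPH_CLOSE,np.ones((9,9)))
c=max(comps(k,100,100000),key=lambda x:x[1][4])[3]
print(cv2.minAreaRect((P[c.ravel()][:,:2]*1000).astype(np.float32)),c.sum())
E
```

```text
t 9.18 pos [0.3892 0.3111 0.1453] yaw 82.55 tilt 0.6 F [ 1.5 -0.4 -0.7] w 92.0 j7 -1.35
delta cm [-0.41  0.95  9.53] turn 1.5467207064885713
((399.1433410644531, 306.0660400390625), (64.16631317138672, 42.65128707885742), 81.87955474853516) 2266
```

View pics/w6.png

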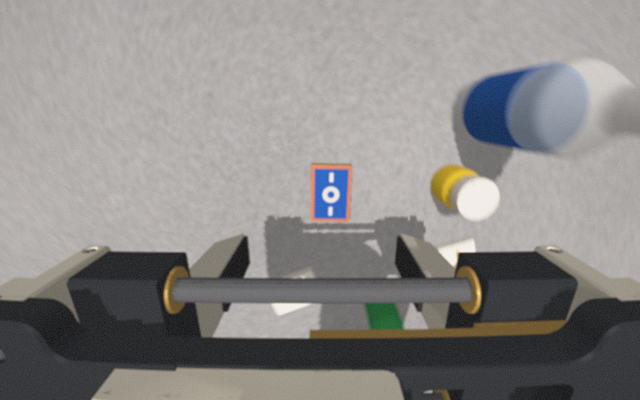

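The blue plaque is at (331,192) and both cameras agree on (0.399, 0.306). Correcting laterally and descending.

>>> arm_command(
  deltas=[
    {"xyz": [-0.4,0.95,3],"turn": 1,"jaw": 0},
    {"xyz": [-0.4,0.95,6],"turn": 1,"jaw": 0},
    {"xyz": [-0.4,0.95,9],"turn": 1,"jaw": 0},
    {"xyz": [-0.4,0.95,11],"turn": 1,"jaw": 0},
    {"xyz": [-0.4,0.95,11],"turn": 1,"jaw": 0},
  ],
)

```text
clock: 9.65
position: [0.3969, 0.301, 0.0281]
ee_rot: [2.373, 2.051, -0.004]
force: [0.4, 0.4, 0.4]
width: 1.003
```

```bash
python3 go.py 0.399 0.306 0.005 81.5
```

```text
t 9.65 pos [0.3969 0.301  0.0281] yaw 81.69 tilt 0.33 F [0.4 0.4 0.4] w 92.3 j7 -1.5
delta cm [0.54 0.14 2.31] turn 0.18939711244718183
```

>>> arm_command(
  deltas=[
    {"xyz": [0.4,0.15,0.8],"turn": 0,"jaw": 0},
    {"xyz": [0.4,0.15,1.6],"turn": 0,"jaw": 30},
    {"xyz": [0.4,0.15,2.2],"turn": 0,"jaw": 60},
    {"xyz": [0.4,0.15,2.3],"turn": 0,"jaw": 60},
  ],
  force=12,
)

```text
clock: 9.98
position: [0.3991, 0.3045, 0.0048]
ee_rot: [2.373, 2.05, -0.004]
force: [0.0, -0.8, 0.9]
width: 0.832
```

```bash
python3 go.py 0.399 0.306 0.005 81.5
```

```text
t 9.98 pos [0.3991 0.3045 0.0048] yaw 81.64 tilt 0.33 F [ 0.  -0.8  0.9] w 76.5 j7 -1.54
delta cm [ 0.14 -0.03 -0.02] turn 0.14392403727254077
```

>>> arm_command(
  deltas=[
    {"xyz": [0.1,0,0],"turn": 0,"jaw": 255},
    {"xyz": [0.1,0,0],"turn": 0,"jaw": 255},
    {"xyz": [0.1,0,0],"turn": 0,"jaw": 255},
    {"xyz": [0.1,0,0],"turn": 0,"jaw": 255},
    {"xyz": [0.1,0,0],"turn": 0,"jaw": 255},
  ],
  force=12,
)

```text
clock: 10.4
position: [0.3994, 0.3056, 0.0051]
ee_rot: [2.374, 2.05, -0.004]
force: [0.0, 0.2, 2.6]
width: 0.48
```

>>> arm_command(
  deltas=[
    {"xyz": [0,0,0],"turn": 0,"jaw": 255},
    {"xyz": [0,0,0],"turn": 0,"jaw": 255},
    {"xyz": [0,0,0],"turn": 0,"jaw": 255},
    {"xyz": [0,0,0],"turn": 0,"jaw": 255},
  ],
  force=12,
)

```text
clock: 10.73
position: [0.3994, 0.3056, 0.0051]
ee_rot: [2.374, 2.05, -0.004]
force: [-0.1, 0.1, 1.5]
width: 0.478
```

```bash
python3 go.py
```

```text
t 10.73 pos [0.3994 0.3056 0.0051] yaw 81.64 tilt 0.33 F [-0.1  0.1  1.5] w 44.0 j7 -1.54
```

>>> arm_command(
  deltas=[
    {"xyz": [0,0,-3],"turn": 0,"jaw": 255},
    {"xyz": [0,0,-7],"turn": 0,"jaw": 255},
    {"xyz": [0,0,-11],"turn": 0,"jaw": 255},
    {"xyz": [0,0,-15],"turn": 0,"jaw": 255},
    {"xyz": [0,0,-19],"turn": 0,"jaw": 255},
  ],
)

```text
clock: 11.15
position: [0.3984, 0.3064, 0.1969]
ee_rot: [2.373, 2.051, -0.005]
force: [0.9, 0.6, -0.2]
width: 0.478
```

```bash
python3 go.py 0.627 -0.115 0.21 -19.8
```

```text
t 11.15 pos [0.3984 0.3064 0.1969] yaw 81.67 tilt 0.32 F [ 0.9  0.6 -0.2] w 44.0 j7 -1.28
delta cm [-38.39  28.72  -1.05] turn 101.47463074399832
```

>>> arm_command(
  deltas=[
    {"xyz": [-38.4,28.7,-2.2],"turn": 101,"jaw": 255},
    {"xyz": [-38.4,28.7,-2.2],"turn": 101,"jaw": 255},
    {"xyz": [-38.4,28.7,-2.2],"turn": 101,"jaw": 255},
    {"xyz": [-38.4,28.7,-2.2],"turn": 101,"jaw": 255},
    {"xyz": [-38.4,28.7,-2.2],"turn": 101,"jaw": 255},
  ],
)

```text
clock: 11.57
position: [0.4984, 0.1215, 0.207]
ee_rot: [2.892, 1.212, -0.001]
force: [-0.5, 0.8, 0.2]
width: 0.48
```

```bash
python3 go.py 0.627 -0.115 0.21 -19.8
```

```text
t 11.57 pos [0.4984 0.1215 0.207 ] yaw 45.48 tilt 0.36 F [-0.5  0.8  0.2] w 44.1 j7 -1.4
delta cm [-7.85 25.75 -0.14] turn 65.28011071984804
```

>>> arm_command(
  deltas=[
    {"xyz": [-7.8,25.7,-0.8],"turn": 65.3,"jaw": 255},
    {"xyz": [-7.8,25.7,-0.8],"turn": 65.3,"jaw": 255},
    {"xyz": [-7.8,25.7,-0.8],"turn": 65.3,"jaw": 255},
    {"xyz": [-7.8,25.7,-0.8],"turn": 65.3,"jaw": 255},
    {"xyz": [-7.8,25.7,-0.8],"turn": 65.3,"jaw": 255},
  ],
)

```text
clock: 11.98
position: [0.5976, -0.0615, 0.2143]
ee_rot: [3.124, 0.264, 0.002]
force: [0.7, 0.1, 0.2]
width: 0.473
```

```bash
python3 go.py 0.627 -0.115 0.2 -19.8
```

```text
t 11.98 pos [ 0.5976 -0.0615  0.2143] yaw 9.66 tilt 0.36 F [0.7 0.1 0.2] w 43.6 j7 -1.61
delta cm [2.   5.76 1.47] turn 29.464411061569535
```

>>> arm_command(
  deltas=[
    {"xyz": [2,5.75,0],"turn": 29.4,"jaw": 255},
    {"xyz": [2,5.75,0],"turn": 29.4,"jaw": 255},
    {"xyz": [2,5.75,1],"turn": 29.4,"jaw": 255},
    {"xyz": [2,5.75,3],"turn": 29.4,"jaw": 255},
    {"xyz": [2,5.75,5],"turn": 29.4,"jaw": 255},
  ],
)

```text
clock: 12.4
position: [0.6275, -0.1155, 0.1644]
ee_rot: [3.087, -0.551, 0.006]
force: [-0.6, -0.2, -1.2]
width: 0.478
```

```bash
python3 go.py 0.6255 -0.1148 0.145 -19.8
```

```text
t 12.4 pos [ 0.6275 -0.1155  0.1644] yaw -20.23 tilt 0.39 F [-0.6 -0.2 -1.2] w 44.0 j7 -2.01
delta cm [-0.23 -0.01  1.94] turn -0.43095701908202955
```

>>> arm_command(
  deltas=[
    {"xyz": [-0.2,0,1],"turn": -0.4,"jaw": 255},
    {"xyz": [-0.2,0,1.9],"turn": -0.4,"jaw": 255},
    {"xyz": [-0.2,0,1.9],"turn": -0.4,"jaw": 255},
  ],
  force=5,
)

```text
clock: 12.65
position: [0.6245, -0.1148, 0.1436]
ee_rot: [3.09, -0.537, 0.001]
force: [-0.3, 0.1, -0.6]
width: 0.48
```

```bash
python3 go.py 0.6255 -0.1148 0.132 -19.8
python3 - <<'E'
from h import *
for n in ("wrist",):
    d=get_image(n);f=d["frame"][:,:,::-1]
    f=cv2.resize(f[100:300,200:440],None,fx=3,fy=3);cv2.imwrite("pics/w7.png",f)
    m=mask(d,"blue",80,30);v,u=np.nonzero(m);k=(abs(u-322)<70)&(v<280)&(v>100)
    for r in range(140,280,8):
        uu=u[k&(v==r)]
        if len(uu):print(r,uu.min(),uu.max(),(uu.min()+uu.max())/2)
E
```

```text
t 12.65 pos [ 0.6245 -0.1148  0.1436] yaw -19.73 tilt 0.32 F [-0.3  0.1 -0.6] w 44.1 j7 -2.01
delta cm [ 0.09 -0.03  1.16] turn 0.06782095601883498
156 312 330 321.0
164 299 343 321.0
172 293 349 321.0
180 290 352 321.0
188 290 352 321.0
196 291 350 320.5
212 292 353 322.5
220 292 353 322.5
228 292 352 322.0
236 293 352 322.5
244 293 352 322.5
252 293 351 322.0
260 293 351 322.0
268 293 350 321.5
276 294 350 322.0
```

View pics/w7.png

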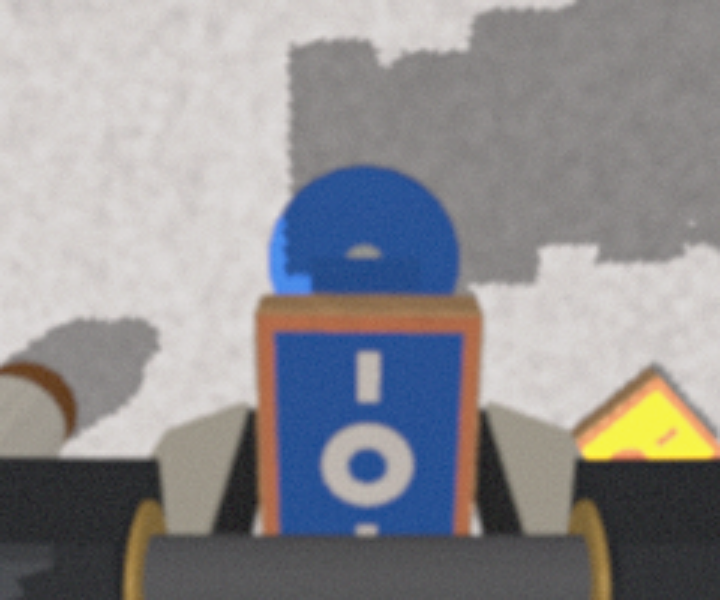

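The plaque (column 322) and foot disc (321) are aligned laterally. Lowering in small steps with a light grip.

>>> arm_command(
  deltas=[
    {"xyz": [0.1,0,0.4],"turn": 0,"jaw": 255},
    {"xyz": [0.1,0,0.8],"turn": 0,"jaw": 255},
    {"xyz": [0.1,0,1.1],"turn": 0,"jaw": 255},
    {"xyz": [0.1,0,1.3],"turn": 0,"jaw": 255},
    {"xyz": [0.1,0,1.4],"turn": 0,"jaw": 255},
  ],
  force=4,
)

```text
clock: 13.12
position: [0.6262, -0.1152, 0.1308]
ee_rot: [3.09, -0.538, 0.004]
force: [-0.3, -0.6, -0.7]
width: 0.477
```

```bash
python3 go.py 0.6255 -0.1148 0.114 -19.8
```

```text
t 13.12 pos [ 0.6262 -0.1152  0.1308] yaw -19.74 tilt 0.34 F [-0.3 -0.6 -0.7] w 43.9 j7 -2.01
delta cm [-0.09 -0.03  1.68] turn 0.05901983759272866
```

>>> arm_command(
  deltas=[
    {"xyz": [0,0,0.2],"turn": 0,"jaw": 255},
    {"xyz": [0,0,0.4],"turn": 0,"jaw": 255},
    {"xyz": [0,0,0.6],"turn": 0,"jaw": 255},
    {"xyz": [0,0,0.8],"turn": 0,"jaw": 255},
    {"xyz": [0,0,0.9],"turn": 0,"jaw": 255},
  ],
)

```text
clock: 13.53
position: [0.6261, -0.1153, 0.1215]
ee_rot: [3.09, -0.538, 0.004]
force: [-0.5, -0.3, 0.5]
width: 0.476
```

```bash
python3 go.py; python3 slope.py .6267 -.1152 .11 -19.8 28 wb1
```

```text
t 13.53 pos [ 0.6261 -0.1153  0.1215] yaw -19.74 tilt 0.34 F [-0.5 -0.3  0.5] w 43.8 j7 -2.02
n 402 top face tilt err deg -10.57 height at 0 21.0 xl max 39.4
```

>>> arm_command(
  deltas=[
    {"xyz": [0,0,0.2],"turn": 0,"jaw": 255},
    {"xyz": [0,0,0.35],"turn": 0,"jaw": 255},
    {"xyz": [0,0,0.45],"turn": 0,"jaw": 255},
    {"xyz": [0,0,0.55],"turn": 0,"jaw": 255},
    {"xyz": [0,0,0.6],"turn": 0,"jaw": 255},
  ],
)

```text
clock: 14.0
position: [0.6263, -0.1153, 0.1156]
ee_rot: [3.09, -0.538, 0.004]
force: [-1.3, -0.4, 6.5]
width: 0.48
```

```bash
python3 go.py; python3 slope.py .6267 -.1152 .11 -19.8 28 wb2
```

```text
t 14.0 pos [ 0.6263 -0.1153  0.1156] yaw -19.74 tilt 0.35 F [-1.3 -0.4  6.5] w 44.1 j7 -2.02
n 455 top face tilt err deg 0.67 height at 0 13.6 xl max 36.9
```

View pics/wb2.png

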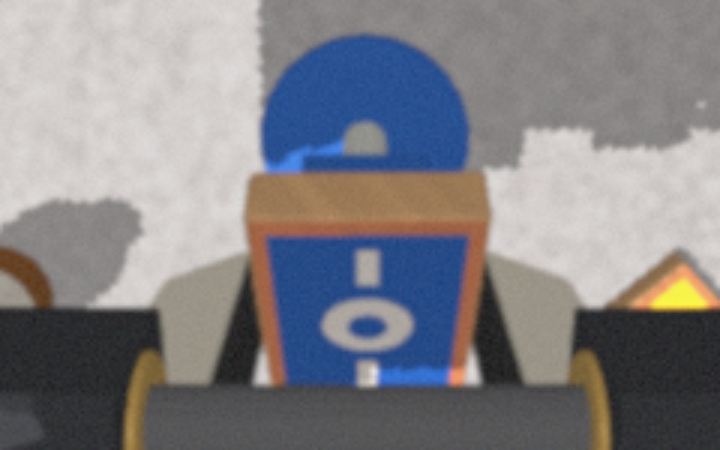

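Flat on the slope with Fz 6.5 N, about 4 mm up-slope. Sliding down to the lip.

>>> arm_command(
  deltas=[
    {"xyz": [-0.1,0,0.03],"turn": 0,"jaw": 255},
    {"xyz": [-0.2,0,0.08],"turn": 0,"jaw": 255},
    {"xyz": [-0.3,0,0.13],"turn": 0,"jaw": 255},
    {"xyz": [-0.35,0,0.16],"turn": 0,"jaw": 255},
    {"xyz": [-0.35,0,0.16],"turn": 0,"jaw": 255},
  ],
)

```text
clock: 14.47
position: [0.6235, -0.1144, 0.1143]
ee_rot: [3.09, -0.538, 0.006]
force: [1.1, -1.1, 0.9]
width: 0.482
```

```bash
python3 go.py; python3 slope.py .6267 -.1152 .11 -19.8 28 wb3
```

```text
t 14.47 pos [ 0.6235 -0.1144  0.1143] yaw -19.75 tilt 0.39 F [ 1.1 -1.1  0.9] w 44.3 j7 -2.02
n 463 top face tilt err deg 0.53 height at 0 13.8 xl max 33.9
```

>>> arm_command(
  deltas=[
    {"xyz": [-0.1,0,0.05],"turn": 0,"jaw": 255},
    {"xyz": [-0.2,0,0.1],"turn": 0,"jaw": 255},
    {"xyz": [-0.3,0,0.15],"turn": 0,"jaw": 255},
    {"xyz": [-0.3,0,0.15],"turn": 0,"jaw": 255},
  ],
)

```text
clock: 14.85
position: [0.6217, -0.1137, 0.1134]
ee_rot: [3.089, -0.538, 0.01]
force: [4.5, -2.3, 1.2]
width: 0.48
```

```bash
python3 go.py; python3 slope.py .6267 -.1152 .11 -19.8 28 wb4
```

```text
t 14.85 pos [ 0.6217 -0.1137  0.1134] yaw -19.76 tilt 0.49 F [ 4.5 -2.3  1.2] w 44.1 j7 -2.02
n 481 top face tilt err deg 0.38 height at 0 13.7 xl max 33.8
```

The pushing force has built up and the upper edge has stopped, as it did with red, so blue is on its lip. Releasing.

>>> arm_command(
  deltas=[
    {"xyz": [0.1,0,0],"turn": 0,"jaw": 130},
    {"xyz": [0.1,0,0],"turn": 0,"jaw": 90},
    {"xyz": [0.1,0,0],"turn": 0,"jaw": 60},
    {"xyz": [0.1,0,0],"turn": 0,"jaw": 60},
    {"xyz": [0.1,0,0],"turn": 0,"jaw": 60},
  ],
)

```text
clock: 15.32
position: [0.6222, -0.1139, 0.1131]
ee_rot: [3.09, -0.538, 0.008]
force: [0.9, 0.1, 0.2]
width: 0.726
```

```bash
python3 go.py;python3 slope.py .6267 -.1152 .11 -19.8 28 wb5
```

```text
t 15.32 pos [ 0.6222 -0.1139  0.1131] yaw -19.76 tilt 0.43 F [0.9 0.1 0.2] w 66.8 j7 -2.02
n 473 top face tilt err deg 0.48 height at 0 13.5 xl max 33.7
```

View pics/wb5.png

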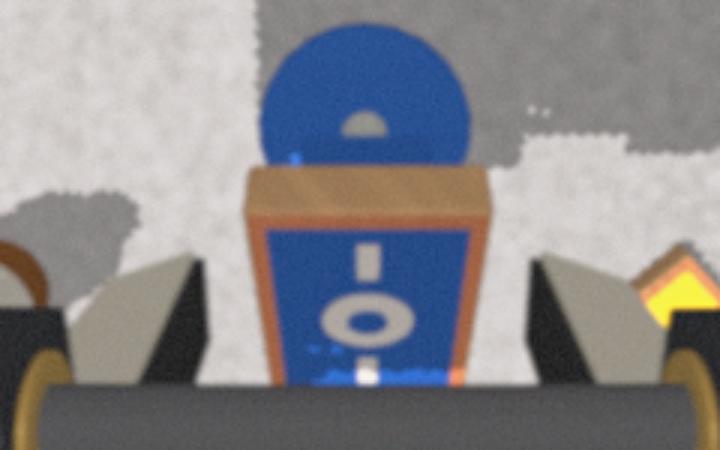

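Blue is released and steady: flat, upper edge at crop row 167, column centred on about 367. Going up, then to the knob.

>>> arm_command(
  deltas=[
    {"xyz": [0,0,-2],"turn": 0,"jaw": 30},
    {"xyz": [0,0,-5],"turn": 0,"jaw": 0},
    {"xyz": [0,0,-9],"turn": 0,"jaw": 0},
    {"xyz": [0,0,-12],"turn": 0,"jaw": 0},
    {"xyz": [0,0,-12],"turn": 0,"jaw": 0},
  ],
)

```text
clock: 15.78
position: [0.625, -0.1129, 0.2402]
ee_rot: [3.09, -0.538, 0.025]
force: [1.1, 0.5, 0.5]
width: 0.997
```

```bash
python3 go.py 0.4335 -0.320 0.2 15.4
```

```text
t 15.78 pos [ 0.625  -0.1129  0.2402] yaw -19.76 tilt 0.94 F [1.1 0.5 0.5] w 91.7 j7 -1.98
delta cm [-11.08  25.96   3.9 ] turn -35.15727411448867
```

>>> arm_command(
  deltas=[
    {"xyz": [-11,26,1],"turn": -35.1,"jaw": 0},
    {"xyz": [-11,26,1],"turn": -35.1,"jaw": 0},
    {"xyz": [-11,26,1],"turn": -35.1,"jaw": 0},
    {"xyz": [-11,26,1],"turn": -35.1,"jaw": 0},
    {"xyz": [-11,26,1],"turn": -35.1,"jaw": 0},
  ],
)

```text
clock: 16.2
position: [0.4825, -0.266, 0.2298]
ee_rot: [3.104, 0.422, 0.021]
force: [1.4, -0.5, 0.7]
width: 0.998
```

```bash
python3 go.py 0.4335 -0.320 0.18 15.4
python3 - <<'E'
from h import *
d=get_image("top");cv2.imwrite("pics/t8.png",cv2.resize(d["frame"][120:280,200:420,::-1],None,fx=3.6,fy=3.6,interpolation=cv2.INTER_CUBIC))
E
```

```text
t 16.2 pos [ 0.4825 -0.266   0.2298] yaw 15.48 tilt 0.92 F [ 1.4 -0.5  0.7] w 91.8 j7 -1.07
delta cm [-6.23  3.84  4.95] turn 0.07627168592790667
```

View pics/t8.png

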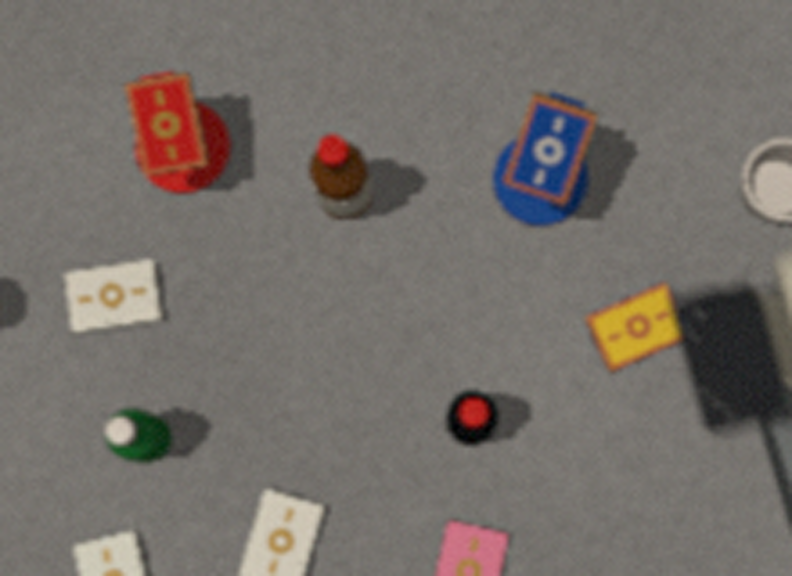

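Red is at crop (165,125) and blue at (548,150), both aligned on their ledges. Now the knob.

>>> arm_command(
  deltas=[
    {"xyz": [-6.2,3.85,2],"turn": 0,"jaw": 0},
    {"xyz": [-6.2,3.85,2],"turn": 0,"jaw": 0},
    {"xyz": [-6.2,3.85,4],"turn": 0,"jaw": 0},
    {"xyz": [-6.2,3.85,7],"turn": 0,"jaw": 0},
    {"xyz": [-6.2,3.85,8],"turn": 0,"jaw": 0},
  ],
)

```text
clock: 16.67
position: [0.4248, -0.3298, 0.1461]
ee_rot: [3.103, 0.425, 0.006]
force: [-0.2, 1.5, -0.8]
width: 0.999
```

```bash
python3 go.py 0.4335 -0.320 0.064 15.4
python3 - <<'E'
from h import *
d=get_image("wrist");cv2.imwrite("pics/w9.png",d["frame"][:,:,::-1])
E
```

```text
t 16.67 pos [ 0.4248 -0.3298  0.1461] yaw 15.59 tilt 0.62 F [-0.2  1.5 -0.8] w 91.9 j7 -0.95
delta cm [ 1.08 -0.79  8.2 ] turn 0.18827859097970645
```

View pics/w9.png

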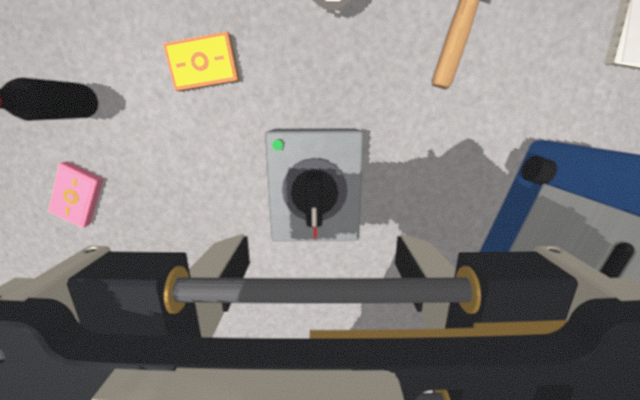

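The knob bar is at (314,195), aligned with the tool's x axis. Correcting and descending.

>>> arm_command(
  deltas=[
    {"xyz": [1,-0.75,2],"turn": 0,"jaw": 0},
    {"xyz": [1,-0.75,3.5],"turn": 0,"jaw": 0},
    {"xyz": [1,-0.75,4],"turn": 0,"jaw": 0},
    {"xyz": [1,-0.75,4],"turn": 0,"jaw": 0},
  ],
)

```text
clock: 17.05
position: [0.4329, -0.3183, 0.1052]
ee_rot: [3.105, 0.43, 0.003]
force: [-0.3, -0.9, 0.0]
width: 1.0
```

```bash
python3 go.py 0.4335 -0.320 0.064 15.4
```

```text
t 17.05 pos [ 0.4329 -0.3183  0.1052] yaw 15.77 tilt 0.44 F [-0.3 -0.9  0. ] w 92.0 j7 -1.01
delta cm [0.   0.15 4.12] turn 0.37224321116522674
```

>>> arm_command(
  deltas=[
    {"xyz": [0,0.1,1.5],"turn": 0.3,"jaw": 60},
    {"xyz": [0,0.1,3],"turn": 0.3,"jaw": 60},
    {"xyz": [0,0.1,4.1],"turn": 0.3,"jaw": 90},
    {"xyz": [0,0.1,4.1],"turn": 0.3,"jaw": 100},
    {"xyz": [0,0.1,4.1],"turn": 0.3,"jaw": 120},
  ],
  force=30,
)

```text
clock: 17.47
position: [0.4335, -0.3196, 0.0647]
ee_rot: [3.106, 0.422, 0.003]
force: [-0.2, 0.6, 0.4]
width: 0.687
```

```bash
python3 go.py 0.4335 -0.320 0.064 15.4
```

```text
t 17.47 pos [ 0.4335 -0.3196  0.0647] yaw 15.47 tilt 0.43 F [-0.2  0.6  0.4] w 63.2 j7 -1.05
delta cm [-0.01  0.04  0.07] turn 0.07432955760035043
```

>>> arm_command(
  deltas=[
    {"xyz": [0,0,0],"turn": 0,"jaw": 255},
    {"xyz": [0,0,0],"turn": 0,"jaw": 255},
    {"xyz": [0,0,0],"turn": 0,"jaw": 255},
    {"xyz": [0,0,0],"turn": 0,"jaw": 255},
    {"xyz": [0,0,0],"turn": 0,"jaw": 255},
  ],
  force=30,
)

```text
clock: 17.88
position: [0.4336, -0.3197, 0.0651]
ee_rot: [3.105, 0.422, 0.003]
force: [0.1, -0.1, -0.4]
width: 0.326
```

>>> arm_command(
  deltas=[
    {"xyz": [0,0,0],"turn": 0,"jaw": 255},
    {"xyz": [0,0,0],"turn": 0,"jaw": 255},
    {"xyz": [0,0,0],"turn": 0,"jaw": 255},
    {"xyz": [0,0,0],"turn": 0,"jaw": 255},
    {"xyz": [0,0,0],"turn": 0,"jaw": 255},
  ],
  force=30,
)

```text
clock: 18.3
position: [0.434, -0.3209, 0.0653]
ee_rot: [3.104, 0.421, 0.005]
force: [1.4, -4.7, -0.8]
width: 0.151
```

```bash
python3 go.py; python3 -c "
from h import *
print(np.round(observe()['ft_torque'],3))"
```

```text
t 18.3 pos [ 0.434  -0.3209  0.0653] yaw 15.43 tilt 0.56 F [ 1.4 -4.7 -0.8] w 13.9 j7 -1.05
[-0.904 -0.267  0.034]
```

>>> arm_command(
  deltas=[
    {"xyz": [0,0,0],"turn": 5,"jaw": 255},
    {"xyz": [0,0,0],"turn": 11,"jaw": 255},
    {"xyz": [0,0,0],"turn": 17,"jaw": 255},
    {"xyz": [0,0,0],"turn": 23,"jaw": 255},
    {"xyz": [0,0,0],"turn": 29,"jaw": 255},
  ],
)

```text
clock: 18.72
position: [0.434, -0.3212, 0.0653]
ee_rot: [3.11, -0.379, 0.009]
force: [0.6, -2.6, -1.3]
width: 0.151
```

```bash
python3 go.py .434 -.321 .065 -53.4; python3 -c "
from h import *
print(np.round(observe()['ft_torque'],3))"
```

```text
t 18.72 pos [ 0.434  -0.3212  0.0653] yaw -13.88 tilt 0.58 F [ 0.6 -2.6 -1.3] w 13.9 j7 -1.47
delta cm [-0.   -0.02  0.03] turn 39.520146180378106
[-0.419 -0.008  0.048]
```

>>> arm_command(
  deltas=[
    {"xyz": [0,0,0],"turn": 6,"jaw": 255},
    {"xyz": [0,0,0],"turn": 12,"jaw": 255},
    {"xyz": [0,0,0],"turn": 18,"jaw": 255},
    {"xyz": [0,0,0],"turn": 24,"jaw": 255},
    {"xyz": [0,0,0],"turn": 30,"jaw": 255},
  ],
)

```text
clock: 19.13
position: [0.4338, -0.3215, 0.0653]
ee_rot: [2.904, -1.179, 0.012]
force: [0.4, -3.6, -1.1]
width: 0.152
```

```bash
python3 go.py .434 -.321 .065 -53.4; python3 -c "
from h import *
print(np.round(observe()['ft_torque'],3))"
```

```text
t 19.13 pos [ 0.4338 -0.3215  0.0653] yaw -44.18 tilt 0.59 F [ 0.4 -3.6 -1.1] w 14.0 j7 -1.9
delta cm [-0.02 -0.05  0.03] turn 9.220951337675984
[-0.336  0.145  0.121]
```

>>> arm_command(
  deltas=[
    {"xyz": [0,0,0],"turn": 3,"jaw": 255},
    {"xyz": [0,0,0],"turn": 6,"jaw": 255},
    {"xyz": [0,0,0],"turn": 8,"jaw": 255},
    {"xyz": [0,0,0],"turn": 10,"jaw": 255},
    {"xyz": [0,0,0],"turn": 10,"jaw": 255},
  ],
)

```text
clock: 19.55
position: [0.4338, -0.3216, 0.0653]
ee_rot: [2.79, -1.429, 0.012]
force: [-0.4, -2.9, 0.2]
width: 0.151
```

```bash
python3 go.py; python3 -c "
from h import *
print(np.round(observe()['ft_torque'],3))"
```

```text
t 19.55 pos [ 0.4338 -0.3216  0.0653] yaw -54.22 tilt 0.6 F [-0.4 -2.9  0.2] w 13.9 j7 -2.04
[-0.355  0.185  0.527]
```

Torque jumped from 0.12 to 0.53 N m, well above the 0.15 N m spring, so the knob is on the stop. One more degree to be sure, then look.

>>> arm_command(
  deltas=[
    {"xyz": [0,0,0],"turn": 1.5,"jaw": 255},
    {"xyz": [0,0,0],"turn": 1.5,"jaw": 255},
  ],
)

```text
clock: 19.72
position: [0.4338, -0.3216, 0.0653]
ee_rot: [2.771, -1.465, 0.013]
force: [-1.0, -2.5, -0.8]
width: 0.156
```

```bash
python3 go.py; python3 -c "
from h import *
print(np.round(observe()['ft_torque'],3))
d=get_image('wrist');cv2.imwrite('pics/w10.png',d['frame'][:,:,::-1])"
```

```text
t 19.72 pos [ 0.4338 -0.3216  0.0653] yaw -55.74 tilt 0.61 F [-1.  -2.5 -0.8] w 14.3 j7 -2.06
[-0.344  0.195  0.778]
```

View pics/w10.png

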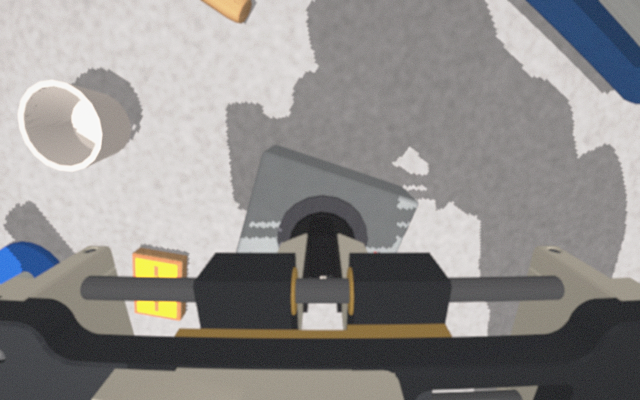

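The knob is against its stop (0.78 N m, and the box looks rotated about 70° relative to the tool). Letting go.

>>> arm_command(
  deltas=[
    {"xyz": [0,0,0],"turn": 0,"jaw": 0},
    {"xyz": [0,0,0],"turn": 0,"jaw": 0},
    {"xyz": [0,0,0],"turn": 0,"jaw": 0},
    {"xyz": [0,0,0],"turn": 0,"jaw": 0},
    {"xyz": [0,0,0],"turn": 0,"jaw": 0},
  ],
)

```text
clock: 20.18
position: [0.4338, -0.3214, 0.0652]
ee_rot: [2.772, -1.464, 0.012]
force: [-0.5, -0.9, -0.7]
width: 0.467
```

>>> arm_command(
  deltas=[
    {"xyz": [0,0,0],"turn": 0,"jaw": 0},
    {"xyz": [0,0,0],"turn": 0,"jaw": 0},
    {"xyz": [0,0,0],"turn": 0,"jaw": 0},
    {"xyz": [0,0,0],"turn": 0,"jaw": 0},
    {"xyz": [0,0,0],"turn": 0,"jaw": 0},
  ],
)

```text
clock: 20.6
position: [0.4338, -0.3214, 0.0652]
ee_rot: [2.772, -1.464, 0.012]
force: [-0.0, 0.4, -0.6]
width: 0.83
```

>>> arm_command(
  deltas=[
    {"xyz": [0,0,0],"turn": 0,"jaw": 0},
    {"xyz": [0,0,0],"turn": 0,"jaw": 0},
    {"xyz": [0,0,-3],"turn": 0,"jaw": 0},
    {"xyz": [0,0,-7],"turn": 0,"jaw": 0},
    {"xyz": [0,0,-11],"turn": 0,"jaw": 0},
  ],
)

```text
clock: 21.02
position: [0.4325, -0.3197, 0.1758]
ee_rot: [2.772, -1.464, 0.008]
force: [1.8, -0.8, 0.5]
width: 0.998
```

>>> arm_command(
  deltas=[
    {"xyz": [-6,0,-7],"turn": 0,"jaw": 0},
    {"xyz": [-12,0,-7],"turn": 0,"jaw": 0},
    {"xyz": [-16,0,-7],"turn": 0,"jaw": 0},
    {"xyz": [-16,0,-7],"turn": 0,"jaw": 0},
    {"xyz": [-16,0,-7],"turn": 0,"jaw": 0},
  ],
)

```text
clock: 21.43
position: [0.3394, -0.1834, 0.2455]
ee_rot: [2.774, -1.461, 0.008]
force: [-0.2, 0.3, -0.0]
width: 1.003
```

```bash
python3 go.py
python3 - <<'E'
from h import *
for n in("top","scene"):
    d=get_image(n);f=d["frame"][:,:,::-1];cv2.imwrite(f"pics/{n}11.png",cv2.resize(f[120:290,165:475],None,fx=2.5,fy=2.5,interpolation=cv2.INTER_CUBIC))
E
```

```text
t 21.43 pos [ 0.3394 -0.1834  0.2455] yaw -55.54 tilt 0.45 F [-0.2  0.3 -0. ] w 92.2 j7 -2.2
```

View pics/top11.png

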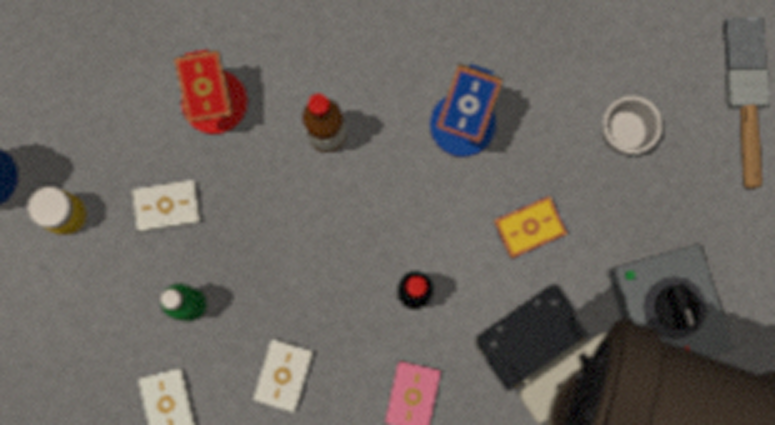

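View pics/scene11.png

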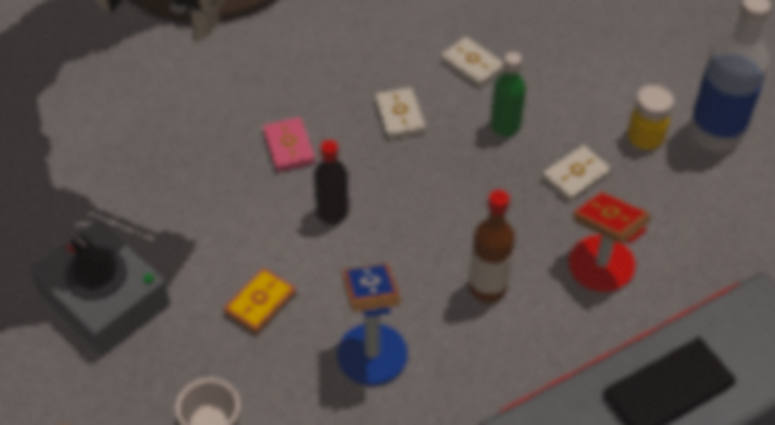

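Knob bar is back at rest and bystanders are unmoved. One numeric check of the fits.

Run:
```python
from h import *
for n in("top","scene"):
    d=get_image(n);v,u=np.mgrid[0:400,0:640];P=bydepth(d,np.c_[u.ravel(),v.ravel()])*1000
    for c,o,a,b in(("red",(650.8,145.5,75),11,20),("blue",(626.7,-115.2,110),-19.8,28)):
        A,B=np.radians(a),np.radians(b);p=P-o
        x=p[:,0]*np.cos(A)+p[:,1]*np.sin(A);yl=-p[:,0]*np.sin(A)+p[:,1]*np.cos(A);z=p[:,2]
        xl=x*np.cos(B)+z*np.sin(B);zl=-x*np.sin(B)+z*np.cos(B)
        k=(abs(xl)<50)&(abs(yl)<40)&(zl>7)&(zl<19)
        r=cv2.minAreaRect(np.c_[xl[k],yl[k]].astype(np.float32))
        co=np.linalg.lstsq(np.c_[xl[k],yl[k],np.ones(k.sum())],zl[k],rcond=None)[0]
        print(n,c,k.sum(),"mean xl,yl",xl[k].mean().round(1),yl[k].mean().round(1),"rect",np.round(r[0],1),np.round(r[1],1),round(r[2],1),"h",zl[k].mean().round(1),"tilt",np.degrees(co[:2]).round(1), "x range",np.percentile(xl[k],[1,99]).round(1),"y",np.percentile(yl[k],[1,99]).round(1))
    p=P; b=(np.hypot(p[:,0]-433.5,p[:,1]+320)<40)&(p[:,2]>70)&(p[:,2]<95)
    print("knob",b.sum(),cv2.minAreaRect(p[b][:,:2].astype(np.float32)))
```

```text
top red 477 mean xl,yl 0.6 -1.0 rect [-1.2 -0.5] [67.5 44.1] 0.2 h 12.1 tilt [0.1 0.2] x range [-32.6  32.2] y [-22.3  20.7]
top blue 495 mean xl,yl 1.3 -0.5 rect [-0.5 -0.4] [43.9 69.3] 89.8 h 11.8 tilt [ 0.7 -0.4] x range [-32.   32.9] y [-21.9  21. ]
knob 124 ((433.3312072753906, -319.89947509765625), (41.38508224487305, 14.60171127319336), 15.725706100463867)
scene red 326 mean xl,yl 2.9 -1.9 rect [-1.2  1.1] [47.8 71.9] 89.2 h 12.5 tilt [-0.7  1.1] x range [-31.5  33.1] y [-22.4  23. ]
scene blue 296 mean xl,yl 6.0 -1.6 rect [ 0.2 -1.2] [68.9 43.7] 0.7 h 12.7 tilt [-1.7  0.3] x range [-31.9  33.5] y [-22.8  20.4]
knob 122 ((433.37725830078125, -320.5461120605469), (43.53667068481445, 15.19297981262207), 14.220827102661133)
```

The fits are within about 1 mm in x and y, both faces are flat at 12 mm, and the knob is back at rest. Handing in.

```bash
python3 go.py; python3 -c "
from cell import sign_off
print(sign_off())"
```

```text
t 21.63 pos [ 0.3424 -0.1873  0.245 ] yaw -55.65 tilt 0.53 F [ 0.3 -0.4  0.8] w 91.9 j7 -2.2
the job is handed in; nothing more can be done
None
```

I set the red plaque and then the blue plaque on the ledges of their own colour. For each, I lowered it with a light grip so it pivoted flat onto the slope, slid it down to the lip, and let go. After that I turned the timer knob clockwise to its stop and let go. The job was handed in at about 21.6 s of the 67 s allowed.

**Plaques:** The top camera puts both within about 1 mm of centred across their ledges. Their faces are parallel to the slope within about 1°, at the expected 12 mm height. Their lower edges are at x ≈ -32 mm, the inner face of the lip.

**Knob:** It turned about 70°, and the torque rose to 0.5–0.8 N m, well above the 0.15 N m spring. After release it measured 14–16° in the camera images, against about 15.5° at rest.

**Bystanders:** The other objects showed no visible movement in the last pictures, and the arm ended clear of everything.

**Disagreement:** The scene camera's average positions were 2–6 mm up-slope of the top camera's. Its outlines agreed, so I put this down to that camera not seeing the whole face.

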